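# Set up a camera on its test plate

## Task

Get the camera ready for its bench test: stand every lens-cleaning pen that lies on the desk upright in the pen holder, and slide the camera, with its cap still on, into the corner of the test plate until it sits flush against both stops, without turning it round. Once the camera is home, lift off the lens cap and lay it in the tray. When the pens, camera and cap are all in place, press the button on the control box fully down and let go; leave the mug, eraser and bottle alone.

Things in the scene. Friction and masses are not known exactly. Their poses are not given: they have to be found in the camera images.
- plate: aluminium test plate, 240 x 240 mm and 8 mm thick, fixed to the desk; origin at the centre of its underside, z up. Two steel stop bars stand on it, 22 mm above the plate and 12 mm thick: one along its +x edge, its inner face at x = +105 mm (from y = -105 to +105), and one along its +y edge, its inner face at y = +105 mm (from x = -45 to +105). The two bars meet in a square corner
- plate_corner (a point): the inner corner of the test plate where the two stop faces meet, on the plate's upper face (8 mm above the desk); axes as the plate's
- camera_mid (a point): centre of the camera's grey box-shaped body, 100 mm (its x) x 68 mm (its y) x 48 mm high, 0.5 kg, lying on its back on the test plate with the lens up (+z). The lens is a black stub 48 mm across and 20 mm high on the middle of the top face, its rim 44 mm above this point. Loose: it slides on the plate when pushed. Fully home, its +x face (68 mm wide) is flush on the +x stop and its +y face (100 mm long) on the +y stop
- cap_mid (a point): centre of the round black lens cap, 58 mm across and 14 mm high, 30 g, a closed disc with a skirt 9 mm deep that fits loosely over the lens (about 2 mm of play round it); it lifts straight off. On the lens this point is 42 mm above camera_mid
- mat: thin blue-grey fabric mat, 190 (x) x 235 (y) mm, 3 mm thick, fixed to the desk; origin at the centre of its underside. The pens start lying on it, roughly along its x axis
- pen0_mid (a point): centre of a lens-cleaning pen: a straight square bar 135 mm long (along its x) and 16 x 16 mm, 30 g, grey with a black end, loose; may be absent. It lies flat at the start and either end may go down
- pen1_mid (a point): centre of a lens-cleaning pen: a straight square bar 135 mm long (along its x) and 16 x 16 mm, 30 g, grey with a black end, loose; may be absent. It lies flat at the start and either end may go down
- pen2_mid (a point): centre of a lens-cleaning pen: a straight square bar 135 mm long (along its x) and 16 x 16 mm, 30 g, grey with a black end, loose; may be absent. It lies flat at the start and either end may go down
- pen3_mid (a point): centre of a lens-cleaning pen: a straight square bar 135 mm long (along its x) and 16 x 16 mm, 30 g, grey with a black end, loose; may be absent. It lies flat at the start and either end may go down
- holder: white pen holder fixed to the desk: a square open-topped box 80 x 80 mm and 80 mm high, walls 3 mm, floor 3 mm, parted by a cross of 3 mm walls of full height into four cells about 35 mm square and centred at x = +-19.3, y = +-19.3 mm; origin at the centre of its underside, z up
- tray: shallow blue tray fixed to the desk, 110 x 110 mm and 18 mm high, walls and floor 4 mm; origin at the centre of its underside
- start_top (a point): top of the round grey push button, 26 mm across, in a black collar, on the white control box (box 90 x 75 mm, 35 mm high, fixed to the desk); press straight down; z up
- start (a joint): travel of the push button in m: 0 released, 0.006 fully down, which takes about 5 N; it springs back
- mug: bystander: white mug, 80 mm across, 90 mm high, loose; origin under its centre
- eraser: bystander: grey board eraser, 50 x 120 x 30 mm, loose; origin under its centre
- cleaner: bystander: small white bottle, 40 mm across, 100 mm high, loose; origin under its centre
Things that resemble listed ones, but are neither listed nor needed, are in the scene too. Leave any turquoise look-alike of the part that bears pen0_mid alone. Leave any orange look-alike of the part that bears pen2_mid alone.

How it is judged:
By the outcome, as a careful person would: the job done as asked, in the order asked, and still so for the second after the job is handed in, with the robot touching nothing.
Of pen0, pen1, pen2, pen3 only 3 to 4 are there at a start; the rules pass over those that are not, and their reading is None.
At some moment in a run one of camera may be knocked a few centimetres aside while the robot is not near it.
Once in a run the grip may slacken for a moment while it holds something.
It also fails if it takes over 210 s, if anything falls off the work surface, if the arm or the gripper's body presses on something with over 40 N, if the wrist force passes 120 N, or if a joint passes its speed limit or range.

## Robot

A 6-joint arm with a two-finger parallel gripper is mounted at the origin on the work surface. World frame = base frame: x ahead of the robot, y to its left, z up, the work surface at z = 0. Lengths are in mm, angles in rad, forces in N, time in s.
With the tool pointing down it reaches from about 350 to 925 mm from the base axis. Payload 6.4 kg.
Tool frame: the origin (TCP) lies midway between the tips of the shut fingers; the grasp point (between the pads) lies 19 mm behind it; z points along the fingers, y is the direction in which the jaws open and shut (so a half turn about z gives the same grasp; the last joint's range is limited). The gripper opens to 94 mm and grips with 3 to 60 N. Pads are 16 mm wide; open, the fingers measure 119 mm over their backs; the gripper's body (75 mm by 177 mm) begins 78 mm behind the grasp point.
Start: joints at [1.128, 0.245, 1.558, -0, 1.339, -0.174], TCP at [172.62, 626.671, 205.455] pointing down, gripper open.
Joint ranges: [-3.13, 3.13], [-1.02, 2.26], [0.13, 2.54], [-0.95, 4.09], [0.21, 2.88], [-2.74, 2.74]. Speed limits (rad/s): [2.57, 2.57, 3.14, 3.14, 3.14, 3.14].

## Interface

Orientations are given as a unit quaternion [w, x, y, z].
In Python, from rig import manip, camera gives the robot as it stands. The module is installed in compiled form; this text tells all that it offers.
- The arm moves only by the tool play_rows, never from a script. Its argument "plan" is a list of rows, each an object of numbers: "jaw": the finger opening in m, from 0 to 0.094; "dx", "dy", "dz": the shift along the tool's x, y, z in m; "wx", "wy", "wz": the turn, a rotation vector about the tool's x, y, z in degrees. A call has 1 to 12 rows; each row shifts and turns the commanded pose from where the row before left it, along the tool's axes as they then stand; what a row does not reach is not made up. A row lasts 1/8 s, in which the tool goes at most 62.5 mm and 10.7 degrees, less where a joint would pass 70% of its speed; a pose out of reach is approached as far as the arm can. A call is refused whole if a number of a shift passes 0.0625 or a number of a turn 10.7, either way. A call with a gripper value outside its range is refused whole. The fingers move at their own pace and stop on an object; the grip force is fixed at half the most. Time passes only in rows, so rows that do not move let the fingers close. It gives the time, the measured TCP pose, the force and the opening at its end, in the units of the state.
- manip.observe(): the state, without advancing time (a new reading comes with each control period).
- camera(name): name is "scene" or "side" or "wrist"; returns a dict with "pixels" (400x640x3 uint8, red, green, blue), "mtx" (3x3 intrinsics, pixels), "rvec" (rotation vector, rad) and "tvec" (3), from world to camera coordinates, as OpenCV has them; the wrist camera has in their place "T_tool_cam" (4x4, takes a point from camera to tool coordinates, whose origin is the TCP and whose axes are the flange's). Camera axes: x right, y down, z forward; pixel columns grow to the right and rows downward; lengths in mm; the calibration is good to about 2 mm. A picture is of the moment at which its call begins: read the wrist's pose just before it. There is no depth.
- manip.finish_job(): hands the job in, once; it reports no verdict.
The state is a dict: "time_s": time; "joints": joint angles; "joint_velocities": joint speeds; "joint_efforts": joint torques, N m; "ee_pos": TCP position; "eef_rot": TCP orientation; "force": force on the tool from outside, world axes, zero at the start; "torque": the same for the moment, N m; "grip_width": opening from 0.0 (shut) to 1.0 (fully open).
Only numpy, scipy, OpenCV 4.12 (cv2) and the standard library are available. Lean on these libraries where they do the work, as an engineer would, in place of code of your own. Each camera call takes 0.05 s, during which the arm holds its last target. There are 200 camera calls.

## Working session

There is one attempt and no reset: what is moved stays moved. The work goes in short steps, Python scripts to look and compute and a tool call to move; the robot and the scene stay as the last step left them, time stands still between calls to the robot, and variables do not carry over. Pictures are saved under pics/ and viewed, about 12 in all and at most 16, crops included, and the job is handed in when it is done.

Besides the shell and the picture viewer there is one more tool, called after ">>>" as name([rows], argument=value, ...), one row to a line, values as JSON. play_rows: Moves the arm, as the interface text tells. Its arguments: {"type":"object","properties":{"plan":{"type":"array","items":{"type":"object","properties":{"jaw":{"type":"number"},"dx":{"type":"number"},"dy":{"type":"number"},"dz":{"type":"number"},"wx":{"type":"number"},"wy":{"type":"number"},"wz":{"type":"number"}}}}},"required":["plan"]}

```bash
mkdir -p pics; cat > h.py <<'E'
import numpy as np, cv2
from scipy.spatial.transform import Rotation as R
from rig import manip, camera
def snap(n,f=None):
    s=manip.observe(); c=camera(n); 
    if n=="wrist":
        q=s["eef_rot"]; T=np.eye(4); T[:3,:3]=R.from_quat([q[1],q[2],q[3],q[0]]).as_matrix(); T[:3,3]=s["ee_pos"]
        M=np.linalg.inv(T@np.array(c["T_tool_cam"]))
    else:
        M=np.eye(4); M[:3,:3]=cv2.Rodrigues(np.array(c["rvec"],float))[0]; M[:3,3]=np.array(c["tvec"]).ravel()
    K=np.array(c["mtx"],float); 
    if f:
        cv2.imwrite(f"pics/{f}.png",c["pixels"][:,:,::-1]); np.savez(f"pics/{f}.npz",K=K,M=M,im=c["pixels"])
    return c["pixels"],K,M
def load(f):
    d=np.load(f"pics/{f}.npz"); return d["im"],d["K"],d["M"]
def w(K,M,px,z):
    "pixels -> world at height z"
    p=np.atleast_2d(px).astype(float); d=np.c_[p,np.ones(len(p))]@np.linalg.inv(K).T@M[:3,:3]
    o=-M[:3,:3].T@M[:3,3]; return o+d*((z-o[2])/d[:,2])[:,None]
def pr(K,M,P):
    c=np.atleast_2d(P)@M[:3,:3].T+M[:3,3]; u=c@K.T; return u[:,:2]/u[:,2:]
def st():
    s=manip.observe(); q=s["eef_rot"]; m=R.from_quat([q[1],q[2],q[3],q[0]]).as_matrix()
    print(s["time_s"],np.round(s["ee_pos"],1),"x",np.round(m[:,0],3),"y",np.round(m[:,1],3),"z",np.round(m[:,2],3),"F",np.round(s["force"],1),"g",s["grip_width"])
E
python3 - <<'E'
from h import *
st()
for n in("scene","side","wrist"):
    im,K,M=snap(n,n+"0"); print(n,np.round(-M[:3,:3].T@M[:3,3]),np.round(K[0,0]))
print(np.round(camera("wrist")["T_tool_cam"],3), manip.observe()["joints"])
a=np.vstack([load("scene0")[0],]);
E
```

```text
0.0 [172.4 626.1 204.4] x [-0.964  0.266  0.   ] y [ 0.266  0.964 -0.002] z [-0.001 -0.002 -1.   ] F [0.  0.2 0.6] g 0.9980347497114236
scene [941. 511. 773.] 378.0
side [ 316. -657.  770.] 366.0
wrist [109. 645. 384.] 282.0
[[-0.00000e+00 -9.74000e-01 -2.27000e-01  6.58850e+01]
 [ 1.00000e+00 -0.00000e+00  1.00000e-03  6.81000e-01]
 [-1.00000e-03 -2.27000e-01  9.74000e-01 -1.79718e+02]
 [ 0.00000e+00  0.00000e+00  0.00000e+00  1.00000e+00]] [ 1.12790217e+00  2.45553288e-01  1.55853828e+00 -9.31060120e-06
  1.33865762e+00 -1.74072139e-01]
```

View pics/scene0.png

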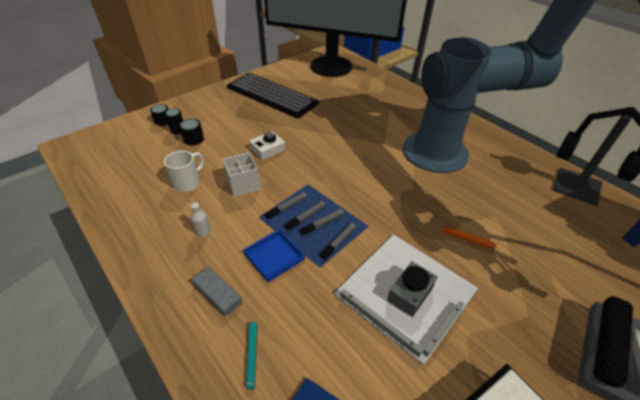

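View pics/side0.png

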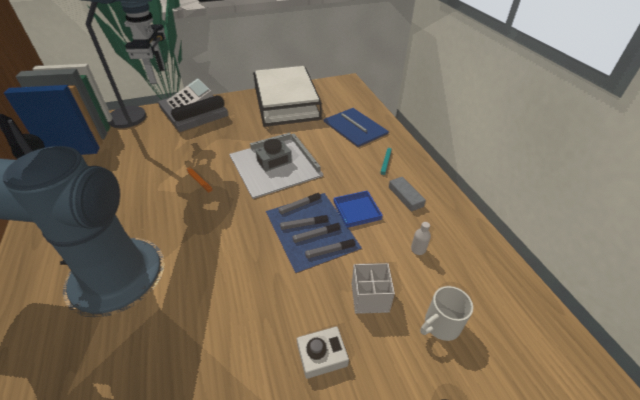

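Four pens lie on the mat: scene (287,205), (304,215), (322,220) and (338,240). The look-alikes are orange at (470,238), turquoise at (251,355), and the pencil on the notebook at side (353,122). The holder is at scene (241,172) and the box at (266,145). The tray is at (273,255), and the camera is on the plate at (412,287).

```bash
python3 - <<'E'
from h import *
def P(n,d):
    im,K,M=load(n+"0")
    for k,(px,z) in d.items(): print(n,k,np.round(w(K,M,px,z),0).tolist())
P("scene",dict(pens=([(287,205),(307,215),(322,220),(338,240)],11),mat=([(308,185),(367,225),(321,263),(260,217)],3),holder=([(224,160),(237,168),(256,163),(241,154)],80),
 tray=([(243,252),(273,279),(304,258),(272,234)],18),plate=([(396,237),(477,288),(422,360),(337,293)],8),cap=((415,278),80),btn=((269,137),45),mug=((182,157),90),erz=((216,288),30),bot=((197,208),100)))
P("side",dict(pens=([(300,205),(305,223),(317,234),(331,249)],11),mat=([(268,210),(325,195),(359,246),(298,267)],3),holder=([(354,267),(390,266),(393,290),(355,291)],80),
 tray=([(334,199),(370,192),(383,214),(346,226)],18),plate=([(230,157),(290,136),(320,173),(258,193)],8),cap=((273,147),80),btn=((316,345),45),mug=((451,303),90),bot=((425,226),100),erz=((406,190),30)))
E
```

```text
scene pens [[532.0, -103.0, 11.0], [512.0, -38.0, 11.0], [492.0, 2.0, 11.0], [504.0, 81.0, 11.0]]
scene mat [[430.0, -136.0, 3.0], [404.0, 87.0, 3.0], [580.0, 104.0, 3.0], [612.0, -118.0, 3.0]]
scene holder [[603.0, -303.0, 80.0], [592.0, -250.0, 80.0], [539.0, -235.0, 80.0], [550.0, -296.0, 80.0]]
scene tray [[716.0, -35.0, 18.0], [703.0, 76.0, 18.0], [610.0, 74.0, 18.0], [627.0, -37.0, 18.0]]
scene plate [[377.0, 167.0, 8.0], [344.0, 392.0, 8.0], [577.0, 420.0, 8.0], [608.0, 194.0, 8.0]]
scene cap [[484.0, 303.0, 80.0]]
scene btn [[415.0, -356.0, 45.0]]
scene mug [[693.0, -376.0, 90.0]]
scene erz [[820.0, 22.0, 30.0]]
scene bot [[756.0, -160.0, 100.0]]
side pens [[506.0, 77.0, 11.0], [499.0, 5.0, 11.0], [518.0, -44.0, 11.0], [536.0, -104.0, 11.0]]
side mat [[413.0, 95.0, 3.0], [592.0, 102.0, 3.0], [613.0, -112.0, 3.0], [440.0, -126.0, 3.0]]
side holder [[548.0, -219.0, 80.0], [627.0, -243.0, 80.0], [605.0, -301.0, 80.0], [526.0, -278.0, 80.0]]
side tray [[606.0, 63.0, 18.0], [719.0, 57.0, 18.0], [717.0, -39.0, 18.0], [600.0, -48.0, 18.0]]
side plate [[346.0, 376.0, 8.0], [572.0, 432.0, 8.0], [609.0, 200.0, 8.0], [400.0, 170.0, 8.0]]
side cap [[481.0, 287.0, 80.0]]
side btn [[415.0, -348.0, 45.0]]
side mug [[701.0, -372.0, 90.0]]
side bot [[753.0, -175.0, 100.0]]
side erz [[819.0, 19.0, 30.0]]
```

View pics/wrist0.png

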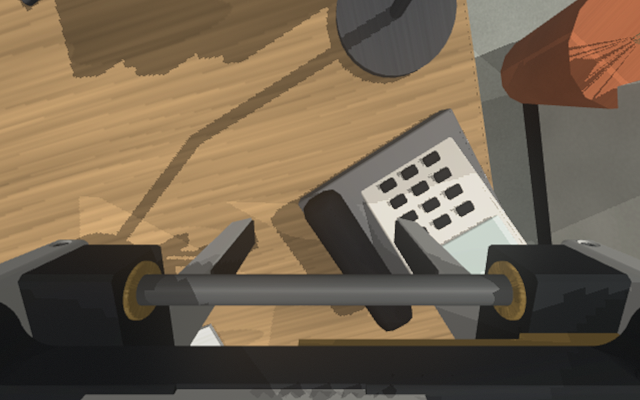

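```bash
cat >> h.py <<'E'
def pose():
    s=manip.observe(); q=s["eef_rot"]; return np.array(s["ee_pos"]),R.from_quat([q[1],q[2],q[3],q[0]])
def ori(e,tilt=0):
    "tool down with tool x at yaw e deg; tilt: turn tool z from down toward e"
    return R.from_euler('z',e,degrees=True)*R.from_matrix(np.diag([1.,-1,-1]))*R.from_euler('y',tilt,degrees=True)
def rows(p1,r1,n,p0=None,r0=None,straight=False):
    "n equal rows (screw) or straight-line rows from pose0 to pose1"
    if p0 is None: p0,r0=pose()
    p1=np.array(p1,float); rel=(r0.inv()*r1).as_rotvec(); st_=rel/n
    if straight:
        for k in range(n):
            rk=r0*R.from_rotvec(st_*k); d=rk.inv().apply((p1-p0)/n); print(k,np.round(d/1000,4),np.round(np.degrees(st_),2))
        return
    A=sum(R.from_rotvec(st_*k).as_matrix() for k in range(n))
    d=np.linalg.solve(A,r0.inv().apply(p1-p0)); print(n,"x d",np.round(d/1000,4),"w",np.round(np.degrees(st_),2))
E
python3 - <<'E'
from h import *
p,r=pose()
p1=p+[0,0,95]; r1=r*R.from_euler('z',117.7,degrees=True)
rows([420,-20,300],ori(0),12,p1,r1,True)
E
```

```text
0 [-0.0252  0.0519  0.    ] [0.   0.   3.91]
1 [-0.0216  0.0535  0.    ] [0.   0.   3.91]
2 [-0.0179  0.0548  0.    ] [0.   0.   3.91]
3 [-0.0142  0.0559  0.    ] [0.   0.   3.91]
4 [-0.0103  0.0567  0.    ] [0.   0.   3.91]
5 [-0.0064  0.0573  0.    ] [0.   0.   3.91]
6 [-0.0025  0.0576 -0.    ] [0.   0.   3.91]
7 [ 0.0014  0.0577 -0.    ] [0.   0.   3.91]
8 [ 0.0054  0.0574 -0.    ] [0.   0.   3.91]
9 [ 0.0093  0.0569 -0.    ] [0.   0.   3.91]
10 [ 0.0131  0.0562 -0.    ] [0.   0.   3.91]
11 [ 0.0169  0.0551 -0.    ] [0.   0.   3.91]
```

>>> play_rows([
  {"jaw":0.094,"dz":-0.0087,"wz":10.7},
  {"dz":-0.0087,"wz":10.7},
  {"dz":-0.0087,"wz":10.7},
  {"dz":-0.0087,"wz":10.7},
  {"dz":-0.0087,"wz":10.7},
  {"dz":-0.0087,"wz":10.7},
  {"dz":-0.0087,"wz":10.7},
  {"dz":-0.0087,"wz":10.7},
  {"dz":-0.0087,"wz":10.7},
  {"dz":-0.0087,"wz":10.7},
  {"dz":-0.0087,"wz":10.7},
])

```text
schema error: expected keys jaw, dx, dy, dz, wx, wy, wz
```

>>> play_rows([
  {"jaw":0.094,"dx":0,"dy":0,"dz":-0.0087,"wx":0,"wy":0,"wz":10.7},
  {"jaw":0.094,"dx":0,"dy":0,"dz":-0.0087,"wx":0,"wy":0,"wz":10.7},
  {"jaw":0.094,"dx":0,"dy":0,"dz":-0.0087,"wx":0,"wy":0,"wz":10.7},
  {"jaw":0.094,"dx":0,"dy":0,"dz":-0.0087,"wx":0,"wy":0,"wz":10.7},
  {"jaw":0.094,"dx":0,"dy":0,"dz":-0.0087,"wx":0,"wy":0,"wz":10.7},
  {"jaw":0.094,"dx":0,"dy":0,"dz":-0.0087,"wx":0,"wy":0,"wz":10.7},
  {"jaw":0.094,"dx":0,"dy":0,"dz":-0.0087,"wx":0,"wy":0,"wz":10.7},
  {"jaw":0.094,"dx":0,"dy":0,"dz":-0.0087,"wx":0,"wy":0,"wz":10.7},
  {"jaw":0.094,"dx":0,"dy":0,"dz":-0.0087,"wx":0,"wy":0,"wz":10.7},
  {"jaw":0.094,"dx":0,"dy":0,"dz":-0.0087,"wx":0,"wy":0,"wz":10.7},
  {"jaw":0.094,"dx":0,"dy":0,"dz":-0.0087,"wx":0,"wy":0,"wz":10.7},
])

```text
time_s: 1.58
ee_pos: [172.5, 626.5, 301.1]
eef_rot: [0.0, 0.919, 0.395, -0.0]
force: [0.3, -0.1, -0.0]
grip_width: 0.999
```

>>> play_rows([
  {"jaw":0.094,"dx":-0.0252,"dy":0.0519,"dz":0,"wx":0,"wy":0,"wz":3.91},
  {"jaw":0.094,"dx":-0.0216,"dy":0.0535,"dz":0,"wx":0,"wy":0,"wz":3.91},
  {"jaw":0.094,"dx":-0.0179,"dy":0.0548,"dz":0,"wx":0,"wy":0,"wz":3.91},
  {"jaw":0.094,"dx":-0.0142,"dy":0.0559,"dz":0,"wx":0,"wy":0,"wz":3.91},
  {"jaw":0.094,"dx":-0.0103,"dy":0.0567,"dz":0,"wx":0,"wy":0,"wz":3.91},
  {"jaw":0.094,"dx":-0.0064,"dy":0.0573,"dz":0,"wx":0,"wy":0,"wz":3.91},
  {"jaw":0.094,"dx":-0.0025,"dy":0.0576,"dz":0,"wx":0,"wy":0,"wz":3.91},
  {"jaw":0.094,"dx":0.0014,"dy":0.0577,"dz":0,"wx":0,"wy":0,"wz":3.91},
  {"jaw":0.094,"dx":0.0054,"dy":0.0574,"dz":0,"wx":0,"wy":0,"wz":3.91},
  {"jaw":0.094,"dx":0.0093,"dy":0.0569,"dz":0,"wx":0,"wy":0,"wz":3.91},
  {"jaw":0.094,"dx":0.0131,"dy":0.0562,"dz":0,"wx":0,"wy":0,"wz":3.91},
  {"jaw":0.094,"dx":0.0169,"dy":0.0551,"dz":0,"wx":0,"wy":0,"wz":3.91},
])

```text
time_s: 3.08
ee_pos: [420.5, -21.5, 301.3]
eef_rot: [0.0, 1.0, -0.002, 0.0]
force: [0.6, 1.0, 0.5]
grip_width: 0.999
```

```bash
python3 - <<'E'
from h import *
snap("wrist"); st(); snap("wrist","w1"); print(manip.observe()["joints"])
E
```

```text
3.125 [421.8 -26.7 300.9] x [ 1.    -0.011  0.   ] y [-0.011 -1.     0.003] z [ 0.    -0.003 -1.   ] F [-2.2 -3.  -0.3] g 0.9997647197885742
[-3.25796347e-01 -3.92163046e-01  1.98837265e+00 -9.38895195e-04
  1.54609172e+00  1.25321964e+00]
```

View pics/w1.png

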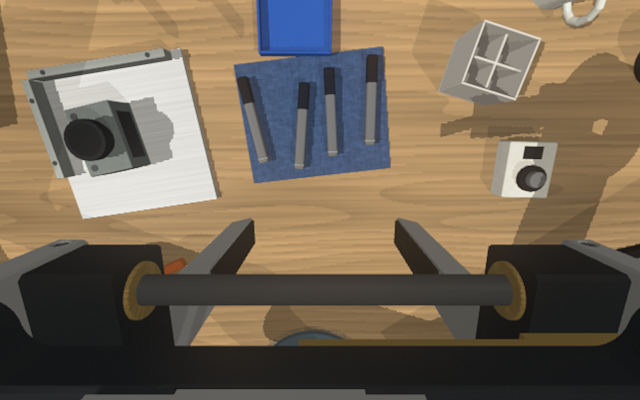

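The wrist view shows four grey, black-tipped pens at (255,118), (302,125), (331,110) and (371,99). The capped camera is at (105,140), the holder at (492,58), the button at (531,178), and the tray's near edge at (295,30). I'll segment the pens and check them in one crop.

```bash
python3 - <<'E'
from h import *
im,K,M=load("w1"); a=im.astype(int)
poly=np.zeros(im.shape[:2],np.uint8); cv2.fillPoly(poly,[np.array([(237,66),(381,50),(388,165),(256,180)])],1)
m=((a[:,:,2]-a[:,:,0]<22)&(poly>0)).astype(np.uint8)
n,l,s,c=cv2.connectedComponentsWithStats(m)
vis=im.copy()
for i in range(1,n):
    if s[i,4]<150: continue
    ys,xs=np.where(l==i); P=w(K,M,np.c_[xs,ys],19)[:,:2].astype(np.float32)
    (cx,cy),(ww,hh),an=cv2.minAreaRect(P); d=cv2.fitLine(P,cv2.DIST_L2,0,.01,.01).ravel()
    print(s[i,4],"c",round(cx,1),round(cy,1),"size",round(ww),round(hh),"yaw",round(np.degrees(np.arctan2(d[1]*np.sign(d[0]),abs(d[0]))),1))
    vis[l==i]=(255,0,0)
for k,px,z in [("plate",[(25,75),(183,48),(218,198),(83,218)],8),("mat",[(235,65),(383,47),(390,167),(254,182)],3),("holder",[(486,21),(543,40),(517,101),(466,80),(492,62)],80),("cap",[(89,140)],80),("btn",[(530,178)],45),("btnbase",[(530,178)],50),("tray",[(258,53),(331,53)],18)]:
    print(k,np.round(w(K,M,px,z)[:,:2]).tolist())
o=np.hstack([im[30:200,220:400],vis[30:200,220:400]]); cv2.imwrite("pics/c1.png",cv2.resize(o[:,:,::-1],None,fx=2.2,fy=2.2,interpolation=cv2.INTER_CUBIC))
E
```

```text
1076 c 532.4 -100.4 size 22 133 yaw -0.6
925 c 514.0 -38.0 size 133 17 yaw 2.4
1030 c 504.0 83.9 size 134 19 yaw 11.1
917 c 493.7 8.5 size 17 134 yaw -5.3
plate [[577.0, 438.0], [613.0, 187.0], [377.0, 156.0], [344.0, 396.0]]
mat [[589.0, 111.0], [613.0, -120.0], [426.0, -139.0], [403.0, 94.0]]
holder [[621.0, -235.0], [599.0, -312.0], [524.0, -289.0], [551.0, -217.0], [573.0, -249.0]]
cap [[479.0, 300.0]]
btn [[412.0, -349.0]]
btnbase [[413.0, -345.0]]
tray [[602.0, 71.0], [601.0, -39.0]]
```

View pics/c1.png

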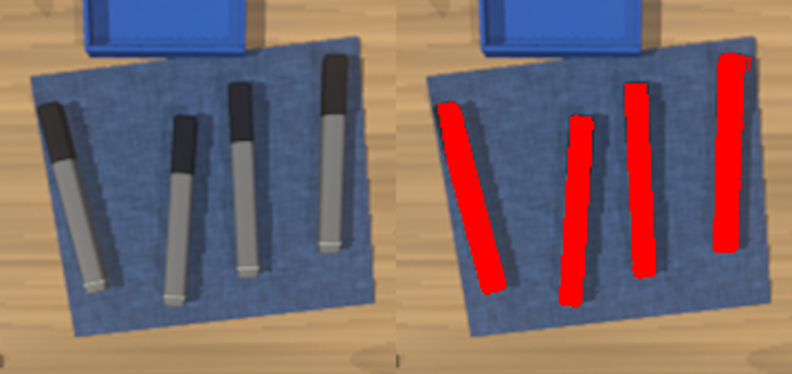

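>>> play_rows([
  {"jaw":0.04,"dx":0,"dy":0,"dz":0,"wx":10,"wy":0,"wz":0},
  {"jaw":0.04,"dx":0,"dy":0,"dz":0,"wx":10,"wy":0,"wz":0},
  {"jaw":0.04,"dx":0,"dy":0,"dz":0,"wx":10,"wy":0,"wz":0},
  {"jaw":0.04,"dx":0,"dy":0,"dz":0,"wx":10,"wy":0,"wz":0},
])

```text
time_s: 3.68
ee_pos: [420.3, -19.3, 301.9]
eef_rot: [-0.344, 0.939, 0.0, 0.001]
force: [0.1, -0.5, 0.8]
grip_width: 0.609
```

```bash
python3 - <<'E'
from h import *
snap("wrist"); st(); print(manip.observe()["joints"])
E
```

```text
3.725 [419.5 -20.4 299. ] x [ 1.    -0.003 -0.004] y [-0.005 -0.759 -0.651] z [-0.001  0.651 -0.759] F [-0.7 -0.8 -1.9] g 0.5685200128590888
[-0.69405783 -0.22629023  1.98468041  0.54591889  1.84244225  0.90556696]
```

```bash
cat >> h.py <<'E'
Rz=lambda a:R.from_euler('z',a); Ry=lambda a:R.from_euler('y',a)
def fk(q,k):
    A=Rz(q[0]); B=A*Ry(q[1]); C=B*Ry(q[2]); D=C*Rz(q[3]); E=D*Ry(q[4]); F=E*Rz(q[5]+np.pi/2)
    p=A.apply([0,k[5],k[0]])+B.apply([0,0,k[1]])+C.apply([0,0,k[2]])+E.apply([0,k[4],k[3]])
    return p,F
D=[([1.12790217e+00,2.45553288e-01,1.55853828,0,1.33865762,-1.74072139e-01],[172.5,626.4,204.9]),
([-3.25796347e-01,-3.92163046e-01,1.98837265e+00,-9.38895195e-04,1.54609172e+00,1.25321964e+00],[421.8,-26.7,300.9]),
([-0.69405783,-0.22629023,1.98468041,0.54591889,1.84244225,0.90556696],[419.5,-20.4,299.])]
E
cat > fit.py <<'E'
from h import *
from scipy.optimize import least_squares
k0=np.array([200,400,350,250,110,0.])
k=least_squares(lambda k:np.r_[np.concatenate([fk(q,k)[0]-p for q,p in D]),(k-k0)*.01],k0).x
print(np.round(k,1)); 
for q,p in D: a,F=fk(q,k); print(np.round(a-p,1),np.round(F.as_matrix()[:,2],3),np.round(F.as_matrix()[:,0],3))
lo=np.array([-3.13,-1.02,.13,-.95,.21,-2.74]);hi=np.array([3.13,2.26,2.54,4.09,2.88,2.74])
def ik(p,r,q0=D[2][0]):
    f=lambda q:np.r_[fk(q,k)[0]-p,200*(r.inv()*fk(q,k)[1]).as_rotvec()]
    s=least_squares(f,np.clip(q0,lo+.01,hi-.01),bounds=(lo,hi)); return s.x,np.abs(s.fun).max()
if __name__=="__main__":
    for e in (-30,0,30,60,90,120):
        for z in (115,135,160):
            t=np.array([np.cos(np.radians(e)),np.sin(np.radians(e)),0]); p=np.array([573,-263,z])+19*t
            b=min((ik(p,ori(e,90),q) for q in (D[2][0],[-.8,.5,1.5,1.5,1.5,0],[-1,.3,1.8,2.5,1,0])),key=lambda x:x[1]); print(e,z,np.round(b[0],2),round(b[1],1))
E
python3 fit.py
```

```text
[237.1 397.1 558.1 288.7  -3.4 113.5]
[ 1.9 -1.7 -0.4] [-0.    -0.001 -1.   ] [-0.964  0.266  0.   ]
[-2.1  0.8  0.2] [-0.001 -0.001 -1.   ] [ 1.    -0.008 -0.001]
[ 3.7 -0.1  0.2] [-0.001  0.651 -0.759] [ 1.    -0.003 -0.004]
-30 115 [-0.69  0.27  2.43  2.96  1.14 -1.49] 0.0
-30 135 [-0.69  0.2   2.45  2.95  1.08 -1.48] 0.0
-30 160 [-0.69  0.11  2.46  2.95  1.01 -1.47] 0.0
0 115 [-1.01  0.34  2.33  2.08  1.32 -1.16] 0.0
0 135 [-1.01  0.27  2.34  2.07  1.3  -1.12] 0.0
0 160 [-1.01  0.2   2.36  2.06  1.27 -1.06] 0.0
30 115 [-1.08  0.53  2.02  1.54  1.59 -0.98] 0.0
30 135 [-1.08  0.48  2.03  1.54  1.59 -0.94] 0.0
30 160 [-1.08  0.43  2.04  1.54  1.59 -0.9 ] 0.0
60 115 [-1.02  0.76  1.63  1.2   1.9  -0.88] 0.0
60 135 [-1.02  0.72  1.64  1.2   1.91 -0.86] 0.0
60 160 [-1.02  0.68  1.65  1.22  1.92 -0.82] 0.0
90 115 [-0.89  0.99  1.23  0.93  2.24 -0.88] 0.0
90 135 [-0.89  0.96  1.24  0.94  2.25 -0.86] 0.0
90 160 [-0.89  0.92  1.25  0.96  2.27 -0.83] 0.0
120 115 [-0.74  1.19  0.88  0.58  2.56 -1.07] 0.0
120 135 [-0.74  1.16  0.89  0.6   2.58 -1.05] 0.0
120 160 [-0.74  1.12  0.91  0.62  2.6  -1.02] 0.0
```

```bash
python3 - <<'E'
from h import *
im,K,M=load("w1")
for t,b in [((372.3,56),(370,143)),((303.5,83),(299,167)),((329.5,68),(333,154)),((243.5,77.5),(264,160.5))]:
    P=w(K,M,[t,b],[19,19])[:,:2]; d=P[0]-P[1]; print(np.round(P.mean(0),1),round(np.hypot(*d)),round(np.degrees(np.arctan2(d[1],d[0])),1))
import fit
for p,e in [((579,-98,8),-1),((573,-263,240),0)]: print(np.round(fit.ik(p,ori(e),D[1][0])[0],2))
print(); rows([579,-98,110],ori(-1),7,straight=True)
E
```

```text
[ 531.9 -101.1] 129 -0.0
[494.7   9. ] 130 -4.8
[515.4 -39. ] 130 2.1
[504.7  83.1] 129 10.6
[237.1 397.1 558.1 288.7  -3.4 113.5]
[ 1.9 -1.7 -0.4] [-0.    -0.001 -1.   ] [-0.964  0.266  0.   ]
[-2.1  0.8  0.2] [-0.001 -0.001 -1.   ] [ 1.    -0.008 -0.001]
[ 3.7 -0.1  0.2] [-0.001  0.651 -0.759] [ 1.    -0.003 -0.004]
[-0.36  0.3   1.88  0.    0.96  1.23]
[-0.61  0.18  1.57  0.    1.39  0.96]

0 [0.0229 0.0259 0.0132] [-5.81  0.07  0.1 ]
1 [0.023  0.0244 0.0158] [-5.81  0.07  0.1 ]
2 [0.023  0.0226 0.0182] [-5.81  0.07  0.1 ]
3 [0.023  0.0206 0.0205] [-5.81  0.07  0.1 ]
4 [0.023  0.0184 0.0225] [-5.81  0.07  0.1 ]
5 [0.023  0.016  0.0242] [-5.81  0.07  0.1 ]
6 [0.023  0.0134 0.0257] [-5.81  0.07  0.1 ]
```

>>> play_rows([
  {"jaw":0.034,"dx":0.0229,"dy":0.0259,"dz":0.0132,"wx":-5.81,"wy":0,"wz":0},
  {"jaw":0.034,"dx":0.023,"dy":0.0248,"dz":0.0158,"wx":-5.81,"wy":0,"wz":0},
  {"jaw":0.034,"dx":0.023,"dy":0.023,"dz":0.0182,"wx":-5.81,"wy":0,"wz":0},
  {"jaw":0.034,"dx":0.023,"dy":0.021,"dz":0.0205,"wx":-5.81,"wy":0,"wz":0},
  {"jaw":0.034,"dx":0.023,"dy":0.0188,"dz":0.0225,"wx":-5.81,"wy":0,"wz":0},
  {"jaw":0.034,"dx":0.023,"dy":0.0164,"dz":0.0242,"wx":-5.81,"wy":0,"wz":0},
  {"jaw":0.034,"dx":0.022,"dy":0.0138,"dz":0.0257,"wx":-5.81,"wy":0,"wz":0.0},
  {"jaw":0.034,"dx":0,"dy":0,"dz":0,"wx":0,"wy":0,"wz":0},
])

```text
time_s: 4.72
ee_pos: [579.4, -97.7, 111.0]
eef_rot: [0.005, 1.0, 0.002, -0.002]
force: [-0.2, -0.1, 0.2]
grip_width: 0.363
```

```bash
python3 - <<'E'
from h import *
st(); im,K,M=snap("wrist","w2"); print(pr(K,M,[[577,-101,19],[465,-101,19]])); cv2.imwrite("pics/w2.png",im[:,:,::-1])
E
```

```text
4.725 [579.4 -97.7 111. ] x [ 1.     0.003 -0.004] y [ 0.003 -1.     0.01 ] z [-0.004 -0.01  -1.   ] F [-0.2 -0.1  0.2] g 0.3633139836292105
[[327.42332484 200.71275192]
 [326.80803071 300.86850439]]
```

View pics/w2.png

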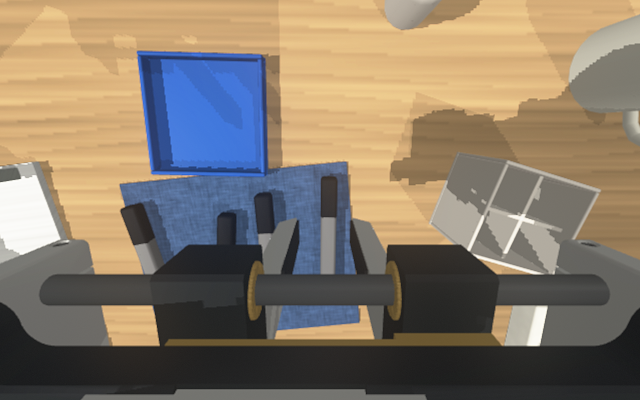

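Between the fingers is the pen (328,200), as predicted. The tray rim corners are (137,52), (265,55), (268,176) and (151,176). The holder rim corners are (459,153), (600,190), (552,274) and (430,222), with the cross at (517,215).

>>> play_rows([
  {"jaw":0.034,"dx":-0.001,"dy":0.0038,"dz":0.05,"wx":0,"wy":0,"wz":0},
  {"jaw":0.034,"dx":0,"dy":0,"dz":0.035,"wx":0,"wy":0,"wz":0},
  {"jaw":0.034,"dx":0,"dy":0,"dz":0.019,"wx":0,"wy":0,"wz":0},
  {"jaw":0.034,"dx":0,"dy":0,"dz":0,"wx":0,"wy":0,"wz":0},
  {"jaw":0,"dx":0,"dy":0,"dz":0,"wx":0,"wy":0,"wz":0},
  {"jaw":0,"dx":0,"dy":0,"dz":0,"wx":0,"wy":0,"wz":0},
  {"jaw":0,"dx":0,"dy":0,"dz":0,"wx":0,"wy":0,"wz":0},
  {"jaw":0,"dx":0,"dy":0,"dz":-0.02,"wx":0,"wy":0,"wz":0},
  {"jaw":0,"dx":0,"dy":0,"dz":-0.05,"wx":0,"wy":0,"wz":0},
  {"jaw":0,"dx":0,"dy":0,"dz":-0.06,"wx":0,"wy":0,"wz":0},
  {"jaw":0,"dx":0,"dy":0,"dz":-0.03,"wx":0,"wy":0,"wz":0},
])

```text
time_s: 6.15
ee_pos: [580.7, -103.8, 174.2]
eef_rot: [0.007, 1.0, -0.0, 0.003]
force: [-0.9, -0.1, -0.4]
grip_width: 0.167
```

```bash
python3 - <<'E'
from h import *
st()
im,K,M=load("w2")
T=w(K,M,[(137,52),(265,55),(268,176),(151,176)],18)[:,:2]; print("tray",np.round(T).tolist(),T.mean(0))
H=w(K,M,[(459,153),(600,190),(552,274),(430,222),(517,215)],80)[:,:2]; print("holder",np.round(H).tolist(),H[:4].mean(0),[round(np.degrees(np.arctan2(*(H[a]-H[b])[::-1])),1) for a,b in((0,3),(1,2),(3,2),(0,1))],np.linalg.norm(H[0]-H[3]),np.linalg.norm(H[0]-H[1]))
E
```

```text
6.15 [ 580.7 -103.8  174.2] x [ 1.    -0.     0.006] y [-0.    -1.     0.014] z [ 0.006 -0.014 -1.   ] F [-0.9 -0.1 -0.4] g 0.16687386688039085
tray [[712.0, 67.0], [710.0, -45.0], [602.0, -43.0], [601.0, 70.0]] [656.02299355  12.41695231]
holder [[629.0, -197.0], [601.0, -309.0], [530.0, -286.0], [575.0, -180.0], [581.0, -248.0]] [ 583.80318948 -243.22203527] [np.float64(-17.3), np.float64(-18.4), np.float64(66.8), np.float64(76.0)] 56.383437498044636 115.720869645251
```

```bash
python3 - <<'E'
from h import *
from scipy.optimize import minimize
im,K,M=load("w2")
H=w(K,M,[(510,162),(600,190),(553,274),(470,257)],80)[:,:2]; print(np.round(H).tolist(),H.mean(0))
im1,K1,M1=load("w1")
def box(c,yaw,h=40):
    r=R.from_euler('z',yaw,degrees=True); L=[]
    for z in (80,0): L.append([r.apply([x*h,y*h,0])+[c[0],c[1],z] for x,y in((-1,-1),(1,-1),(1,1),(-1,1))])
    return L,[r.apply([x*h,y*h,0])+[c[0],c[1],80] for x,y in((0,-1),(0,1),(-1,0),(1,0))]
def ov(im,K,M,c,yaw,rg):
    v=cv2.resize(im,None,fx=3,fy=3,interpolation=cv2.INTER_CUBIC)[:,:,::-1].copy(); L,X=box(c,yaw)
    for l,col in zip(L,((0,0,255),(0,255,0))): cv2.polylines(v,[np.int32(pr(K,M,l)*3+1)],True,col,1)
    x=np.int32(pr(K,M,X)*3+1); cv2.line(v,x[0].tolist(),x[1].tolist(),(255,0,0),1); cv2.line(v,x[2].tolist(),x[3].tolist(),(255,0,0),1)
    y0,y1,x0,x1=rg; return v[y0*3:y1*3,x0*3:x1*3]
c=(573.5,-263)
a=ov(im,K,M,c,-16.5,(140,280,425,625-60)); b=ov(im1,K1,M1,c,-16.5,(5,145,430,555))
cv2.imwrite("pics/ov.png",np.hstack([a,b]))
E
```

```text
[[622.0, -236.0], [601.0, -309.0], [530.0, -287.0], [545.0, -216.0]] [ 574.69144719 -262.05486097]
```

View pics/ov.png

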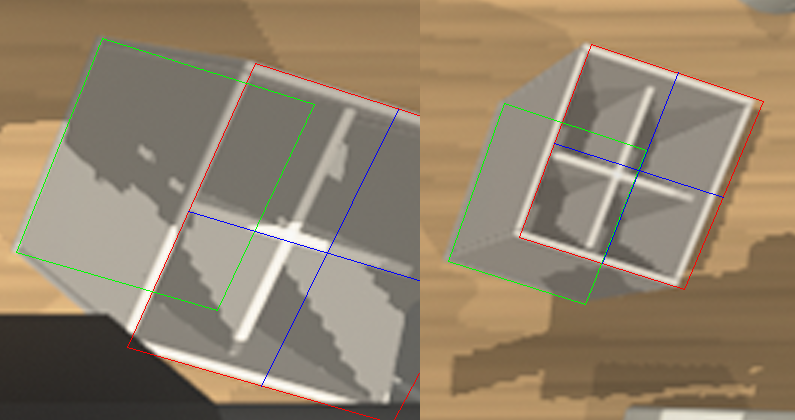

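```bash
python3 - <<'E'
from h import *
rows([602,-247,238],ori(30,90),12,straight=True)
E
```

```text
0 [ 0.0018  0.012  -0.0051] [ 2.02  7.3  -1.9 ]
1 [ 0.0021  0.0119 -0.0053] [ 2.02  7.3  -1.9 ]
2 [ 0.0024  0.0118 -0.0054] [ 2.02  7.3  -1.9 ]
3 [ 0.0027  0.0117 -0.0055] [ 2.02  7.3  -1.9 ]
4 [ 0.003   0.0116 -0.0056] [ 2.02  7.3  -1.9 ]
5 [ 0.0033  0.0115 -0.0056] [ 2.02  7.3  -1.9 ]
6 [ 0.0037  0.0114 -0.0055] [ 2.02  7.3  -1.9 ]
7 [ 0.004   0.0113 -0.0055] [ 2.02  7.3  -1.9 ]
8 [ 0.0043  0.0113 -0.0053] [ 2.02  7.3  -1.9 ]
9 [ 0.0046  0.0112 -0.0051] [ 2.02  7.3  -1.9 ]
10 [ 0.0049  0.0112 -0.0049] [ 2.02  7.3  -1.9 ]
11 [ 0.0051  0.0112 -0.0047] [ 2.02  7.3  -1.9 ]
```

>>> play_rows([
  {"jaw":0,"dx":0.0018,"dy":0.012,"dz":-0.0051,"wx":2.02,"wy":7.3,"wz":-1.9},
  {"jaw":0,"dx":0.0021,"dy":0.0119,"dz":-0.0053,"wx":2.02,"wy":7.3,"wz":-1.9},
  {"jaw":0,"dx":0.0024,"dy":0.0118,"dz":-0.0054,"wx":2.02,"wy":7.3,"wz":-1.9},
  {"jaw":0,"dx":0.0027,"dy":0.0117,"dz":-0.0055,"wx":2.02,"wy":7.3,"wz":-1.9},
  {"jaw":0,"dx":0.003,"dy":0.0116,"dz":-0.0056,"wx":2.02,"wy":7.3,"wz":-1.9},
  {"jaw":0,"dx":0.0033,"dy":0.0115,"dz":-0.0056,"wx":2.02,"wy":7.3,"wz":-1.9},
  {"jaw":0,"dx":0.0037,"dy":0.0114,"dz":-0.0055,"wx":2.02,"wy":7.3,"wz":-1.9},
  {"jaw":0,"dx":0.004,"dy":0.0113,"dz":-0.0055,"wx":2.02,"wy":7.3,"wz":-1.9},
  {"jaw":0,"dx":0.0043,"dy":0.0113,"dz":-0.0053,"wx":2.02,"wy":7.3,"wz":-1.9},
  {"jaw":0,"dx":0.0046,"dy":0.0112,"dz":-0.0051,"wx":2.02,"wy":7.3,"wz":-1.9},
  {"jaw":0,"dx":0.0049,"dy":0.0112,"dz":-0.0049,"wx":2.02,"wy":7.3,"wz":-1.9},
  {"jaw":0,"dx":0.0051,"dy":0.0112,"dz":-0.0047,"wx":2.02,"wy":7.3,"wz":-1.9},
])

```text
time_s: 7.65
ee_pos: [600.7, -247.6, 233.6]
eef_rot: [-0.184, 0.683, 0.183, 0.683]
force: [-0.0, 1.3, -0.1]
grip_width: 0.167
```

```bash
python3 - <<'E'
from h import *
a=snap("scene","s3")[0]; st(); print(np.round(manip.observe()["joints"],2)); b=snap("side","d3")[0]
cv2.imwrite("pics/p3.png",np.hstack([cv2.resize(a[60:260,180:360],None,fx=2.2,fy=2.2),cv2.resize(b[140:340,280:460],None,fx=2.2,fy=2.2)])[:,:,::-1])
E
```

```text
7.7 [ 600.6 -249.   230.7] x [ 0.002 -0.006  1.   ] y [ 0.499 -0.867 -0.006] z [0.867 0.499 0.002] F [-2.  -1.1 -0.3] g 0.1686394897873888
[-1.04  0.36  1.97  1.58  1.57 -0.75]
```

View pics/p3.png

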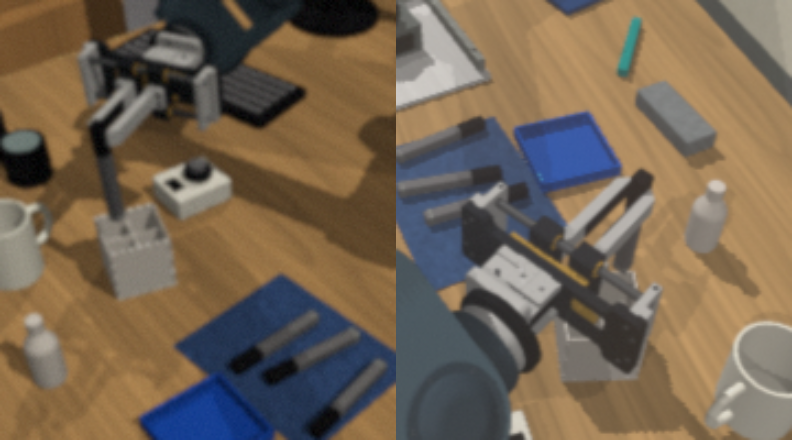

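The pen hangs upright above the far cell (scene crop (115,190)). I'll lower it, release and retreat.

>>> play_rows([
  {"jaw":0,"dx":-0.05,"dy":0,"dz":0,"wx":0,"wy":0,"wz":0},
  {"jaw":0,"dx":-0.04,"dy":0,"dz":0,"wx":0,"wy":0,"wz":0},
  {"jaw":0,"dx":-0.019,"dy":0,"dz":0,"wx":0,"wy":0,"wz":0},
  {"jaw":0,"dx":0,"dy":0,"dz":0,"wx":0,"wy":0,"wz":0},
  {"jaw":0.03,"dx":0,"dy":0,"dz":0,"wx":0,"wy":0,"wz":0},
  {"jaw":0.03,"dx":0,"dy":0,"dz":0,"wx":0,"wy":0,"wz":0},
  {"jaw":0.03,"dx":0,"dy":0,"dz":-0.03,"wx":0,"wy":0,"wz":0},
  {"jaw":0.03,"dx":0.02,"dy":0,"dz":-0.04,"wx":0,"wy":0,"wz":0},
  {"jaw":0.034,"dx":0.058,"dy":0,"dz":-0.03,"wx":0,"wy":0,"wz":0},
])

```text
time_s: 8.88
ee_pos: [513.9, -296.2, 198.8]
eef_rot: [-0.186, 0.685, 0.18, 0.681]
force: [0.6, -0.4, 1.2]
grip_width: 0.356
```

```bash
python3 - <<'E'
from h import *
st(); p=np.array([515.4,-38.5,0]); e=2.2; u=np.array([np.cos(np.radians(e)),np.sin(np.radians(e)),0])
g=p+46*u; print(g); rows(g+[0,0,90],ori(e),12,straight=True)
E
```

```text
8.875 [ 513.9 -296.2  198.8] x [ 0.009 -0.007  1.   ] y [ 0.499 -0.866 -0.01 ] z [ 0.866  0.499 -0.004] F [ 0.6 -0.4  1.2] g 0.35621012609384256
[561.36609415 -36.73416078   0.        ]
0 [-0.0092 -0.0167  0.0143] [-1.84 -7.31  1.78]
1 [-0.0078 -0.0169  0.0148] [-1.84 -7.31  1.78]
2 [-0.0065 -0.0171  0.0152] [-1.84 -7.31  1.78]
3 [-0.005  -0.0174  0.0153] [-1.84 -7.31  1.78]
4 [-0.0036 -0.0178  0.0153] [-1.84 -7.31  1.78]
5 [-0.0022 -0.0182  0.0151] [-1.84 -7.31  1.78]
6 [-0.0009 -0.0186  0.0147] [-1.84 -7.31  1.78]
7 [ 0.0004 -0.0191  0.0142] [-1.84 -7.31  1.78]
8 [ 0.0015 -0.0196  0.0134] [-1.84 -7.31  1.78]
9 [ 0.0026 -0.02    0.0125] [-1.84 -7.31  1.78]
10 [ 0.0035 -0.0205  0.0115] [-1.84 -7.31  1.78]
11 [ 0.0042 -0.021   0.0103] [-1.84 -7.31  1.78]
```

>>> play_rows([
  {"jaw":0.034,"dx":-0.0092,"dy":-0.0167,"dz":0.0143,"wx":-1.84,"wy":-7.31,"wz":1.78},
  {"jaw":0.034,"dx":-0.0078,"dy":-0.0169,"dz":0.0148,"wx":-1.84,"wy":-7.31,"wz":1.78},
  {"jaw":0.034,"dx":-0.0065,"dy":-0.0171,"dz":0.0152,"wx":-1.84,"wy":-7.31,"wz":1.78},
  {"jaw":0.034,"dx":-0.005,"dy":-0.0174,"dz":0.0153,"wx":-1.84,"wy":-7.31,"wz":1.78},
  {"jaw":0.034,"dx":-0.0036,"dy":-0.0178,"dz":0.0153,"wx":-1.84,"wy":-7.31,"wz":1.78},
  {"jaw":0.034,"dx":-0.0022,"dy":-0.0182,"dz":0.0151,"wx":-1.84,"wy":-7.31,"wz":1.78},
  {"jaw":0.034,"dx":-0.0009,"dy":-0.0186,"dz":0.0147,"wx":-1.84,"wy":-7.31,"wz":1.78},
  {"jaw":0.034,"dx":0.0004,"dy":-0.0191,"dz":0.0142,"wx":-1.84,"wy":-7.31,"wz":1.78},
  {"jaw":0.034,"dx":0.0015,"dy":-0.0196,"dz":0.0134,"wx":-1.84,"wy":-7.31,"wz":1.78},
  {"jaw":0.034,"dx":0.0026,"dy":-0.02,"dz":0.0125,"wx":-1.84,"wy":-7.31,"wz":1.78},
  {"jaw":0.034,"dx":0.0035,"dy":-0.0205,"dz":0.0115,"wx":-1.84,"wy":-7.31,"wz":1.78},
  {"jaw":0.034,"dx":0.0042,"dy":-0.021,"dz":0.0103,"wx":-1.84,"wy":-7.31,"wz":1.78},
])

```text
time_s: 10.38
ee_pos: [563.4, -36.2, 91.1]
eef_rot: [0.003, 1.0, 0.019, 0.0]
force: [-0.2, -1.3, 0.1]
grip_width: 0.364
```

```bash
python3 - <<'E'
from h import *
im,K,M=snap("wrist","w4"); st(); p,r=pose()
# check pen: brightness column profile at the grip row, and rest of scene in w4; world y of pen edges
v=pr(K,M,[[561,-37,19],[575,-36,19]]); print(np.round(v))
print(np.round(r.inv().apply(np.array([561.4,-36.7,7])-p)/1000,4))
c=v[1].astype(int); print(im[c[1],c[0]-16:c[0]+17].sum(1)//3)
cv2.imwrite("pics/w4.png",im[:,:,::-1])
E
```

```text
10.425 [564.6 -33.6  89.8] x [ 0.999  0.04  -0.002] y [ 0.04  -0.999  0.005] z [-0.002 -0.005 -1.   ] F [-1.3  0.8  0.7] g 0.35859787908986257
[[325. 206.]
 [325. 191.]]
[-0.0031  0.0026  0.0828]
[117 112 105 105 102 100  92  70  49  49  52  53  51  51  51  51  52  52
  51  51  50  50  49  45  50  65  74  74  74  76  77  77  75]
```

>>> play_rows([
  {"jaw":0.034,"dx":-0.002,"dy":0.0022,"dz":0.04,"wx":0,"wy":0,"wz":0},
  {"jaw":0.034,"dx":0,"dy":0,"dz":0.03,"wx":0,"wy":0,"wz":0},
  {"jaw":0.034,"dx":0,"dy":0,"dz":0.0135,"wx":0,"wy":0,"wz":0},
  {"jaw":0.034,"dx":0,"dy":0,"dz":0,"wx":0,"wy":0,"wz":0},
  {"jaw":0,"dx":0,"dy":0,"dz":0,"wx":0,"wy":0,"wz":0},
  {"jaw":0,"dx":0,"dy":0,"dz":0,"wx":0,"wy":0,"wz":0},
  {"jaw":0,"dx":0,"dy":0,"dz":0,"wx":0,"wy":0,"wz":0},
  {"jaw":0,"dx":0,"dy":0,"dz":-0.02,"wx":0,"wy":0,"wz":0},
  {"jaw":0,"dx":0,"dy":0,"dz":-0.05,"wx":0,"wy":0,"wz":0},
  {"jaw":0,"dx":0,"dy":0,"dz":-0.06,"wx":0,"wy":0,"wz":0},
  {"jaw":0,"dx":0,"dy":0,"dz":-0.05,"wx":0,"wy":0,"wz":0},
])

```text
time_s: 11.8
ee_pos: [560.9, -39.0, 189.9]
eef_rot: [0.002, 1.0, 0.02, 0.002]
force: [2.0, 0.4, -0.0]
grip_width: 0.171
```

```bash
python3 - <<'E'
from h import *
st(); c=np.array([574,-262.5])+np.array([-13,24])+5*np.array([.866,.5]); print(c)
rows([*c,238],ori(30,90),12,straight=True)
E
```

```text
11.8 [560.9 -39.  189.9] x [0.999 0.04  0.004] y [ 0.04  -0.999  0.004] z [ 0.004 -0.004 -1.   ] F [ 2.   0.4 -0. ] g 0.17098586229734047
[ 565.33 -236.  ]
0 [-0.0003  0.0164 -0.0039] [ 1.83  7.32 -1.79]
1 [-0.0002  0.0163 -0.0045] [ 1.83  7.32 -1.79]
2 [-0.0001  0.0161 -0.005 ] [ 1.83  7.32 -1.79]
3 [ 0.      0.016  -0.0056] [ 1.83  7.32 -1.79]
4 [ 0.0003  0.0158 -0.0061] [ 1.83  7.32 -1.79]
5 [ 0.0006  0.0156 -0.0065] [ 1.83  7.32 -1.79]
6 [ 0.001   0.0154 -0.0069] [ 1.83  7.32 -1.79]
7 [ 0.0014  0.0152 -0.0072] [ 1.83  7.32 -1.79]
8 [ 0.0019  0.015  -0.0075] [ 1.83  7.32 -1.79]
9 [ 0.0024  0.0149 -0.0077] [ 1.83  7.32 -1.79]
10 [ 0.0029  0.0147 -0.0078] [ 1.83  7.32 -1.79]
11 [ 0.0035  0.0145 -0.0079] [ 1.83  7.32 -1.79]
```

>>> play_rows([
  {"jaw":0,"dx":-0.0003,"dy":0.0164,"dz":-0.0039,"wx":1.83,"wy":7.32,"wz":-1.79},
  {"jaw":0,"dx":-0.0002,"dy":0.0163,"dz":-0.0045,"wx":1.83,"wy":7.32,"wz":-1.79},
  {"jaw":0,"dx":-0.0001,"dy":0.0161,"dz":-0.005,"wx":1.83,"wy":7.32,"wz":-1.79},
  {"jaw":0,"dx":0,"dy":0.016,"dz":-0.0056,"wx":1.83,"wy":7.32,"wz":-1.79},
  {"jaw":0,"dx":0.0003,"dy":0.0158,"dz":-0.0061,"wx":1.83,"wy":7.32,"wz":-1.79},
  {"jaw":0,"dx":0.0006,"dy":0.0156,"dz":-0.0065,"wx":1.83,"wy":7.32,"wz":-1.79},
  {"jaw":0,"dx":0.001,"dy":0.0154,"dz":-0.0069,"wx":1.83,"wy":7.32,"wz":-1.79},
  {"jaw":0,"dx":0.0014,"dy":0.0152,"dz":-0.0072,"wx":1.83,"wy":7.32,"wz":-1.79},
  {"jaw":0,"dx":0.0019,"dy":0.015,"dz":-0.0075,"wx":1.83,"wy":7.32,"wz":-1.79},
  {"jaw":0,"dx":0.0024,"dy":0.0149,"dz":-0.0077,"wx":1.83,"wy":7.32,"wz":-1.79},
  {"jaw":0,"dx":0.0029,"dy":0.0147,"dz":-0.0078,"wx":1.83,"wy":7.32,"wz":-1.79},
  {"jaw":0,"dx":0.0035,"dy":0.0145,"dz":-0.0079,"wx":1.83,"wy":7.32,"wz":-1.79},
])

```text
time_s: 13.3
ee_pos: [565.0, -237.0, 235.6]
eef_rot: [-0.183, 0.682, 0.184, 0.684]
force: [0.1, 0.7, -0.3]
grip_width: 0.168
```

```bash
python3 - <<'E'
from h import *
a=snap("scene","s5")[0]; st(); b=snap("side","d5")[0]
cv2.imwrite("pics/p5.png",np.hstack([cv2.resize(a[60:240,180:340],None,fx=2.4,fy=2.4),cv2.resize(b[140:320,300:460],None,fx=2.4,fy=2.4)])[:,:,::-1])
E
```

```text
13.35 [ 564.9 -238.8  232.5] x [-0.001 -0.005  1.   ] y [ 0.498 -0.867 -0.004] z [0.867 0.498 0.003] F [-2.5 -1.4 -0.7] g 0.16625345618817444
```

View pics/p5.png

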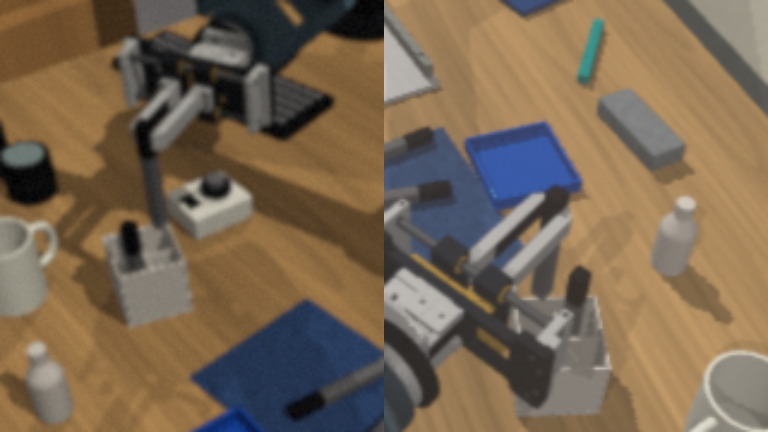

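The first pen stands in the holder, black end up at scene crop (130,240). The second hangs over the left cell.

>>> play_rows([
  {"jaw":0,"dx":-0.05,"dy":0,"dz":0,"wx":0,"wy":0,"wz":0},
  {"jaw":0,"dx":-0.04,"dy":0,"dz":0,"wx":0,"wy":0,"wz":0},
  {"jaw":0,"dx":-0.021,"dy":0,"dz":0,"wx":0,"wy":0,"wz":0},
  {"jaw":0,"dx":0,"dy":0,"dz":0,"wx":0,"wy":0,"wz":0},
  {"jaw":0.028,"dx":0,"dy":0,"dz":0,"wx":0,"wy":0,"wz":0},
  {"jaw":0.028,"dx":0,"dy":0,"dz":0,"wx":0,"wy":0,"wz":0},
  {"jaw":0.028,"dx":0,"dy":0,"dz":-0.03,"wx":0,"wy":0,"wz":0},
  {"jaw":0.028,"dx":0.02,"dy":0,"dz":-0.04,"wx":0,"wy":0,"wz":0},
  {"jaw":0.034,"dx":0.058,"dy":0,"dz":-0.03,"wx":0,"wy":0,"wz":0},
])

```text
time_s: 14.52
ee_pos: [478.4, -285.4, 199.0]
eef_rot: [-0.185, 0.685, 0.181, 0.682]
force: [0.2, -0.7, 1.2]
grip_width: 0.353
```

```bash
python3 - <<'E'
from h import *
st(); p=np.array([494.7,9,0]); e=-5; u=np.array([np.cos(np.radians(e)),np.sin(np.radians(e)),0])
g=p+46*u; print(g); rows(g+[0,0,90],ori(e),12,straight=True)
E
```

```text
14.525 [ 478.4 -285.4  199. ] x [ 0.006 -0.005  1.   ] y [ 0.499 -0.866 -0.007] z [ 0.866  0.499 -0.003] F [ 0.2 -0.7  1.2] g 0.352703686622001
[540.52495611   4.99083583   0.        ]
0 [-0.0092 -0.0183  0.0166] [-2.3  -7.22  2.26]
1 [-0.0078 -0.0187  0.0169] [-2.3  -7.22  2.26]
2 [-0.0064 -0.0191  0.0171] [-2.3  -7.22  2.26]
3 [-0.005  -0.0195  0.017 ] [-2.3  -7.22  2.26]
4 [-0.0036 -0.02    0.0167] [-2.3  -7.22  2.26]
5 [-0.0024 -0.0206  0.0163] [-2.3  -7.22  2.26]
6 [-0.0012 -0.0212  0.0157] [-2.3  -7.22  2.26]
7 [-0.0001 -0.0217  0.0149] [-2.3  -7.22  2.26]
8 [ 0.0009 -0.0223  0.014 ] [-2.3  -7.22  2.26]
9 [ 0.0017 -0.0229  0.0129] [-2.3  -7.22  2.26]
10 [ 0.0023 -0.0235  0.0117] [-2.3  -7.22  2.26]
11 [ 0.0028 -0.0241  0.0104] [-2.3  -7.22  2.26]
```

>>> play_rows([
  {"jaw":0.034,"dx":-0.0092,"dy":-0.0183,"dz":0.0166,"wx":-2.3,"wy":-7.22,"wz":2.26},
  {"jaw":0.034,"dx":-0.0078,"dy":-0.0187,"dz":0.0169,"wx":-2.3,"wy":-7.22,"wz":2.26},
  {"jaw":0.034,"dx":-0.0064,"dy":-0.0191,"dz":0.0171,"wx":-2.3,"wy":-7.22,"wz":2.26},
  {"jaw":0.034,"dx":-0.005,"dy":-0.0195,"dz":0.017,"wx":-2.3,"wy":-7.22,"wz":2.26},
  {"jaw":0.034,"dx":-0.0036,"dy":-0.02,"dz":0.0167,"wx":-2.3,"wy":-7.22,"wz":2.26},
  {"jaw":0.034,"dx":-0.0024,"dy":-0.0206,"dz":0.0163,"wx":-2.3,"wy":-7.22,"wz":2.26},
  {"jaw":0.034,"dx":-0.0012,"dy":-0.0212,"dz":0.0157,"wx":-2.3,"wy":-7.22,"wz":2.26},
  {"jaw":0.034,"dx":-0.0001,"dy":-0.0217,"dz":0.0149,"wx":-2.3,"wy":-7.22,"wz":2.26},
  {"jaw":0.034,"dx":0.0009,"dy":-0.0223,"dz":0.014,"wx":-2.3,"wy":-7.22,"wz":2.26},
  {"jaw":0.034,"dx":0.0017,"dy":-0.0229,"dz":0.0129,"wx":-2.3,"wy":-7.22,"wz":2.26},
  {"jaw":0.034,"dx":0.0023,"dy":-0.0235,"dz":0.0117,"wx":-2.3,"wy":-7.22,"wz":2.26},
  {"jaw":0.034,"dx":0.0028,"dy":-0.0241,"dz":0.0104,"wx":-2.3,"wy":-7.22,"wz":2.26},
])

```text
time_s: 16.02
ee_pos: [541.8, 4.2, 91.4]
eef_rot: [0.0, 0.999, -0.042, 0.005]
force: [-0.3, -0.0, -0.5]
grip_width: 0.361
```

```bash
cat > chk.py <<'E'
from h import *
import sys
def chk(p,e,f):
    snap("wrist"); im,K,M=snap("wrist",f); st(); P,r=pose(); e=np.radians(e); u=np.array([np.cos(e),np.sin(e),0])
    g=np.array([*p,19.])+46*u
    for s in (8,14):
        v=pr(K,M,[g+s*u])[0].astype(int); print(v,im[v[1],v[0]-16:v[0]+17].sum(1)//3)
    print("to grip",np.round(r.inv().apply(g-[0,0,12]-P)/1000,4))
E
python3 -c "
from chk import *
chk((494.7,9),-5,'w6')"
```

```text
16.125 [542.6   5.6  90. ] x [ 0.997 -0.079  0.011] y [-0.079 -0.997 -0.002] z [ 0.011  0.001 -1.   ] F [ 0.1  0.1 -0.8] g 0.36513109250630915
[327 198] [ 94  91  90 100 108 103  99  96  77  38  44  48  49  48  48  47  47  49
  47  47  47  47  47  46  42  37  58  79  76  79  81  79  74]
[327 192] [92 90 98 97 93 91 91 97 81 38 46 47 49 48 49 48 48 48 48 47 47 47 47 46
 42 36 57 79 79 83 83 79 75]
to grip [-0.003   0.0009  0.083 ]
```

>>> play_rows([
  {"jaw":0.034,"dx":-0.002,"dy":0.002,"dz":0.04,"wx":0,"wy":0,"wz":0},
  {"jaw":0.034,"dx":0,"dy":0,"dz":0.03,"wx":0,"wy":0,"wz":0},
  {"jaw":0.034,"dx":0,"dy":0,"dz":0.0135,"wx":0,"wy":0,"wz":0},
  {"jaw":0.034,"dx":0,"dy":0,"dz":0,"wx":0,"wy":0,"wz":0},
  {"jaw":0,"dx":0,"dy":0,"dz":0,"wx":0,"wy":0,"wz":0},
  {"jaw":0,"dx":0,"dy":0,"dz":0,"wx":0,"wy":0,"wz":0},
  {"jaw":0,"dx":0,"dy":0,"dz":0,"wx":0,"wy":0,"wz":0},
  {"jaw":0,"dx":0,"dy":0,"dz":-0.02,"wx":0,"wy":0,"wz":0},
  {"jaw":0,"dx":0,"dy":0,"dz":-0.05,"wx":0,"wy":0,"wz":0},
  {"jaw":0,"dx":0,"dy":0,"dz":-0.06,"wx":0,"wy":0,"wz":0},
  {"jaw":0,"dx":0,"dy":0,"dz":-0.05,"wx":0,"wy":0,"wz":0},
  {"jaw":0,"dx":0,"dy":0,"dz":-0.04,"wx":0,"wy":0,"wz":0},
])

```text
time_s: 17.62
ee_pos: [537.7, 1.2, 229.2]
eef_rot: [-0.001, 0.999, -0.041, 0.007]
force: [1.0, -0.1, -0.7]
grip_width: 0.164
```

```bash
python3 - <<'E'
from h import *
st(); c=np.array([574,-262.5])+np.array([13,-24])+5*np.array([.866,.5]); print(c)
rows([*c,262],ori(30,90),12,straight=True)
E
```

```text
17.625 [537.7   1.2 229.2] x [ 0.996 -0.082  0.014] y [-0.082 -0.997 -0.002] z [ 0.014  0.001 -1.   ] F [ 1.  -0.1 -0.7] g 0.16449941384241087
[ 591.33 -284.  ]
0 [ 0.0065  0.0233 -0.0027] [ 2.27  7.18 -2.25]
1 [ 0.0059  0.0234 -0.0028] [ 2.27  7.18 -2.25]
2 [ 0.0053  0.0235 -0.0031] [ 2.27  7.18 -2.25]
3 [ 0.0048  0.0236 -0.0034] [ 2.27  7.18 -2.25]
4 [ 0.0043  0.0237 -0.0037] [ 2.27  7.18 -2.25]
5 [ 0.0039  0.0237 -0.0042] [ 2.27  7.18 -2.25]
6 [ 0.0035  0.0236 -0.0046] [ 2.27  7.18 -2.25]
7 [ 0.0032  0.0236 -0.0052] [ 2.27  7.18 -2.25]
8 [ 0.0029  0.0235 -0.0057] [ 2.27  7.18 -2.25]
9 [ 0.0028  0.0234 -0.0063] [ 2.27  7.18 -2.25]
10 [ 0.0027  0.0232 -0.0069] [ 2.27  7.18 -2.25]
11 [ 0.0027  0.023  -0.0074] [ 2.27  7.18 -2.25]
```

>>> play_rows([
  {"jaw":0,"dx":0.0065,"dy":0.0233,"dz":-0.0107,"wx":2.27,"wy":7.18,"wz":-2.25},
  {"jaw":0,"dx":0.0059,"dy":0.0234,"dz":-0.0108,"wx":2.27,"wy":7.18,"wz":-2.25},
  {"jaw":0,"dx":0.0053,"dy":0.0235,"dz":-0.0031,"wx":2.27,"wy":7.18,"wz":-2.25},
  {"jaw":0,"dx":0.0048,"dy":0.0236,"dz":-0.0034,"wx":2.27,"wy":7.18,"wz":-2.25},
  {"jaw":0,"dx":0.0043,"dy":0.0237,"dz":-0.0037,"wx":2.27,"wy":7.18,"wz":-2.25},
  {"jaw":0,"dx":0.0039,"dy":0.0237,"dz":-0.0042,"wx":2.27,"wy":7.18,"wz":-2.25},
  {"jaw":0,"dx":0.0035,"dy":0.0236,"dz":-0.0046,"wx":2.27,"wy":7.18,"wz":-2.25},
  {"jaw":0,"dx":0.0032,"dy":0.0236,"dz":-0.0052,"wx":2.27,"wy":7.18,"wz":-2.25},
  {"jaw":0,"dx":0.0029,"dy":0.0235,"dz":-0.0057,"wx":2.27,"wy":7.18,"wz":-2.25},
  {"jaw":0,"dx":0.0028,"dy":0.0234,"dz":-0.0063,"wx":2.27,"wy":7.18,"wz":-2.25},
  {"jaw":0,"dx":0.0027,"dy":0.0232,"dz":-0.0069,"wx":2.27,"wy":7.18,"wz":-2.25},
  {"jaw":0,"dx":0.0027,"dy":0.023,"dz":-0.0074,"wx":2.27,"wy":7.18,"wz":-2.25},
])

```text
time_s: 19.12
ee_pos: [589.6, -285.5, 275.1]
eef_rot: [-0.183, 0.682, 0.183, 0.684]
force: [-0.0, -0.0, -0.6]
grip_width: 0.164
```

```bash
python3 - <<'E'
from h import *
snap("wrist");st(); p,r=pose(); print(r.inv().apply(np.array([591.3,-284,121])-p))
E
```

```text
19.175 [ 589.7 -288.3  270.9] x [ 0.    -0.007  1.   ] y [ 0.497 -0.868 -0.006] z [0.868 0.497 0.003] F [-1.4 -0.8 -0.9] g 0.17250852139873635
[-149.94709428   -2.04806132    2.99526757]
```

>>> play_rows([
  {"jaw":0,"dx":-0.05,"dy":-0.002,"dz":0.003,"wx":0,"wy":0,"wz":0},
  {"jaw":0,"dx":-0.05,"dy":0,"dz":0,"wx":0,"wy":0,"wz":0},
  {"jaw":0,"dx":-0.03,"dy":0,"dz":0,"wx":0,"wy":0,"wz":0},
  {"jaw":0,"dx":-0.02,"dy":0,"dz":0,"wx":0,"wy":0,"wz":0},
  {"jaw":0,"dx":0,"dy":0,"dz":0,"wx":0,"wy":0,"wz":0},
  {"jaw":0.028,"dx":0,"dy":0,"dz":0,"wx":0,"wy":0,"wz":0},
  {"jaw":0.028,"dx":0,"dy":0,"dz":0,"wx":0,"wy":0,"wz":0},
  {"jaw":0.028,"dx":0,"dy":0,"dz":-0.03,"wx":0,"wy":0,"wz":0},
  {"jaw":0.028,"dx":0.02,"dy":0,"dz":-0.04,"wx":0,"wy":0,"wz":0},
  {"jaw":0.034,"dx":0.058,"dy":0,"dz":-0.03,"wx":0,"wy":0,"wz":0},
  {"jaw":0.034,"dx":0.02,"dy":0,"dz":0,"wx":0,"wy":0,"wz":0},
])

```text
time_s: 20.55
ee_pos: [505.0, -333.0, 224.5]
eef_rot: [-0.18, 0.684, 0.184, 0.683]
force: [-0.0, -0.0, -1.0]
grip_width: 0.364
```

```bash
python3 - <<'E'
from h import *
st(); p=np.array([504.7,83.3,0]); e=10.8; u=np.array([np.cos(np.radians(e)),np.sin(np.radians(e)),0])
g=p+46*u; print(g); rows(g+[0,0,90],ori(e),12,straight=True)
E
```

```text
20.55 [ 505.  -333.   224.5] x [0.001 0.005 1.   ] y [ 0.497 -0.868  0.004] z [ 0.868  0.497 -0.003] F [-0. -0. -1.] g 0.3639159804574381
[549.88521353  91.91954047   0.        ]
0 [-0.011  -0.0289  0.0209] [-1.22 -7.41  1.26]
1 [-0.0089 -0.0292  0.0215] [-1.22 -7.41  1.26]
2 [-0.0067 -0.0294  0.0219] [-1.22 -7.41  1.26]
3 [-0.0045 -0.0298  0.022 ] [-1.22 -7.41  1.26]
4 [-0.0024 -0.0302  0.0218] [-1.22 -7.41  1.26]
5 [-0.0002 -0.0306  0.0214] [-1.22 -7.41  1.26]
6 [ 0.0018 -0.0311  0.0206] [-1.22 -7.41  1.26]
7 [ 0.0037 -0.0316  0.0196] [-1.22 -7.41  1.26]
8 [ 0.0055 -0.0321  0.0183] [-1.22 -7.41  1.26]
9 [ 0.007  -0.0326  0.0168] [-1.22 -7.41  1.26]
10 [ 0.0084 -0.0331  0.0151] [-1.22 -7.41  1.26]
11 [ 0.0095 -0.0336  0.0132] [-1.22 -7.41  1.26]
```

>>> play_rows([
  {"jaw":0.034,"dx":-0.011,"dy":-0.0289,"dz":0.0209,"wx":-1.22,"wy":-7.41,"wz":1.26},
  {"jaw":0.034,"dx":-0.0089,"dy":-0.0292,"dz":0.0215,"wx":-1.22,"wy":-7.41,"wz":1.26},
  {"jaw":0.034,"dx":-0.0067,"dy":-0.0294,"dz":0.0219,"wx":-1.22,"wy":-7.41,"wz":1.26},
  {"jaw":0.034,"dx":-0.0045,"dy":-0.0298,"dz":0.022,"wx":-1.22,"wy":-7.41,"wz":1.26},
  {"jaw":0.034,"dx":-0.0024,"dy":-0.0302,"dz":0.0218,"wx":-1.22,"wy":-7.41,"wz":1.26},
  {"jaw":0.034,"dx":-0.0002,"dy":-0.0306,"dz":0.0214,"wx":-1.22,"wy":-7.41,"wz":1.26},
  {"jaw":0.034,"dx":0.0018,"dy":-0.0311,"dz":0.0206,"wx":-1.22,"wy":-7.41,"wz":1.26},
  {"jaw":0.034,"dx":0.0037,"dy":-0.0316,"dz":0.0196,"wx":-1.22,"wy":-7.41,"wz":1.26},
  {"jaw":0.034,"dx":0.0055,"dy":-0.0321,"dz":0.0183,"wx":-1.22,"wy":-7.41,"wz":1.26},
  {"jaw":0.034,"dx":0.007,"dy":-0.0326,"dz":0.0168,"wx":-1.22,"wy":-7.41,"wz":1.26},
  {"jaw":0.034,"dx":0.0084,"dy":-0.0331,"dz":0.0151,"wx":-1.22,"wy":-7.41,"wz":1.26},
  {"jaw":0.034,"dx":0.0095,"dy":-0.0336,"dz":0.0132,"wx":-1.22,"wy":-7.41,"wz":1.26},
])

```text
time_s: 22.05
ee_pos: [549.6, 96.7, 90.4]
eef_rot: [-0.002, 0.995, 0.096, -0.0]
force: [1.2, 0.2, 0.7]
grip_width: 0.36
```

```bash
python3 -c "
from chk import *
chk((504.7,83.3),10.8,'w7')"
```

```text
22.15 [549.8  98.8  88.4] x [ 0.981  0.195 -0.001] y [ 0.195 -0.981 -0.008] z [-0.002  0.007 -1.   ] F [-0.6 -0.2 -0.2] g 0.36697757952778853
[335 198] [109 105 104 105  84  47  52  54  54  53  54  54  54  53  52  53  52  52
  52  52  49  42  59  79  83  81  77  74  76  76  78  75  72]
[335 191] [104 107 104 105  87  49  53  54  55  55  55  54  55  54  55  54  54  53
  54  53  49  44  60  79  80  78  74  72  75  74  76  77  78]
to grip [-0.0012  0.0074  0.0813]
```

>>> play_rows([
  {"jaw":0.034,"dx":-0.001,"dy":0.0047,"dz":0.04,"wx":0,"wy":0,"wz":0},
  {"jaw":0.034,"dx":0,"dy":0,"dz":0.03,"wx":0,"wy":0,"wz":0},
  {"jaw":0.034,"dx":0,"dy":0,"dz":0.0125,"wx":0,"wy":0,"wz":0},
  {"jaw":0.034,"dx":0,"dy":0,"dz":0,"wx":0,"wy":0,"wz":0},
  {"jaw":0,"dx":0,"dy":0,"dz":0,"wx":0,"wy":0,"wz":0},
  {"jaw":0,"dx":0,"dy":0,"dz":0,"wx":0,"wy":0,"wz":0},
  {"jaw":0,"dx":0,"dy":0,"dz":0,"wx":0,"wy":0,"wz":0},
  {"jaw":0,"dx":0,"dy":0,"dz":-0.02,"wx":0,"wy":0,"wz":0},
  {"jaw":0,"dx":0,"dy":0,"dz":-0.05,"wx":0,"wy":0,"wz":0},
  {"jaw":0,"dx":0,"dy":0,"dz":-0.06,"wx":0,"wy":0,"wz":0},
  {"jaw":0,"dx":0,"dy":0,"dz":-0.05,"wx":0,"wy":0,"wz":0},
  {"jaw":0,"dx":0,"dy":0,"dz":-0.06,"wx":0,"wy":0,"wz":0},
])

```text
time_s: 23.65
ee_pos: [548.2, 89.4, 248.8]
eef_rot: [-0.004, 0.995, 0.096, -0.0]
force: [0.4, -0.1, -1.0]
grip_width: 0.169
```

```bash
python3 - <<'E'
from h import *
st(); c=np.array([574,-262.5])+np.array([-24,-13])+3*np.array([.866,.5]); print(c)
rows([*c,275],ori(30,90),12,straight=True)
E
```

```text
23.65 [548.2  89.4 248.8] x [0.982 0.191 0.   ] y [ 0.191 -0.982 -0.007] z [-0.001  0.007 -1.   ] F [ 0.4 -0.1 -1. ] g 0.1692722978299233
[ 552.598 -274.   ]
0 [-0.0054  0.0298 -0.0024] [ 1.22  7.42 -1.27]
1 [-0.0057  0.0296 -0.0038] [ 1.22  7.42 -1.27]
2 [-0.0058  0.0294 -0.0051] [ 1.22  7.42 -1.27]
3 [-0.0057  0.0291 -0.0065] [ 1.22  7.42 -1.27]
4 [-0.0054  0.0288 -0.0078] [ 1.22  7.42 -1.27]
5 [-0.0049  0.0286 -0.0091] [ 1.22  7.42 -1.27]
6 [-0.0043  0.0282 -0.0103] [ 1.22  7.42 -1.27]
7 [-0.0035  0.0279 -0.0114] [ 1.22  7.42 -1.27]
8 [-0.0026  0.0276 -0.0124] [ 1.22  7.42 -1.27]
9 [-0.0015  0.0273 -0.0132] [ 1.22  7.42 -1.27]
10 [-0.0004  0.027  -0.0139] [ 1.22  7.42 -1.27]
11 [ 0.0009  0.0267 -0.0145] [ 1.22  7.42 -1.27]
```

>>> play_rows([
  {"jaw":0,"dx":-0.0054,"dy":0.0298,"dz":-0.0044,"wx":1.22,"wy":7.42,"wz":-1.27},
  {"jaw":0,"dx":-0.0057,"dy":0.0296,"dz":-0.0058,"wx":1.22,"wy":7.42,"wz":-1.27},
  {"jaw":0,"dx":-0.0058,"dy":0.0294,"dz":-0.0051,"wx":1.22,"wy":7.42,"wz":-1.27},
  {"jaw":0,"dx":-0.0057,"dy":0.0291,"dz":-0.0065,"wx":1.22,"wy":7.42,"wz":-1.27},
  {"jaw":0,"dx":-0.0054,"dy":0.0288,"dz":-0.0078,"wx":1.22,"wy":7.42,"wz":-1.27},
  {"jaw":0,"dx":-0.0049,"dy":0.0286,"dz":-0.0091,"wx":1.22,"wy":7.42,"wz":-1.27},
  {"jaw":0,"dx":-0.0043,"dy":0.0282,"dz":-0.0103,"wx":1.22,"wy":7.42,"wz":-1.27},
  {"jaw":0,"dx":-0.0035,"dy":0.0279,"dz":-0.0114,"wx":1.22,"wy":7.42,"wz":-1.27},
  {"jaw":0,"dx":-0.0026,"dy":0.0276,"dz":-0.0124,"wx":1.22,"wy":7.42,"wz":-1.27},
  {"jaw":0,"dx":-0.0015,"dy":0.0273,"dz":-0.0132,"wx":1.22,"wy":7.42,"wz":-1.27},
  {"jaw":0,"dx":-0.0004,"dy":0.027,"dz":-0.0139,"wx":1.22,"wy":7.42,"wz":-1.27},
  {"jaw":0,"dx":0.0009,"dy":0.0267,"dz":-0.0145,"wx":1.22,"wy":7.42,"wz":-1.27},
])

```text
time_s: 25.15
ee_pos: [552.8, -275.7, 277.9]
eef_rot: [-0.183, 0.681, 0.184, 0.685]
force: [0.3, 0.3, 0.2]
grip_width: 0.168
```

```bash
python3 - <<'E'
from h import *
a=snap("scene","s8")[0];st(); p,r=pose(); print(r.inv().apply(np.array([552.5,-274,121])-p)); b=snap("side","d8")[0]
cv2.imwrite("pics/p8.png",np.hstack([cv2.resize(a[60:240,180:340],None,fx=2.4,fy=2.4),cv2.resize(b[140:320,300:460],None,fx=2.4,fy=2.4)])[:,:,::-1])
E
```

```text
25.2 [ 552.6 -278.9  273.7] x [-0.005 -0.007  1.   ] y [ 0.497 -0.868 -0.003] z [0.868 0.497 0.008] F [-2.2 -2.5 -1. ] g 0.16630296194283867
[-152.68245676   -3.76455453    1.19319547]
```

View pics/p8.png

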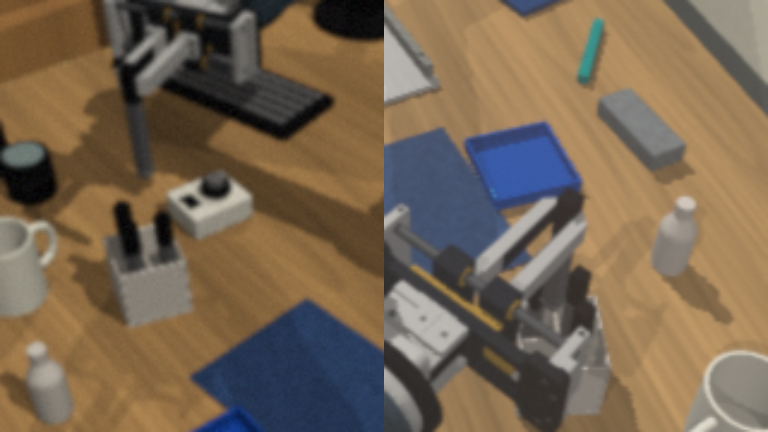

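Pens stand at scene crop (125,225) and (163,230); the right-cell pen is hidden behind the first. Now I'll place the fourth.

>>> play_rows([
  {"jaw":0,"dx":-0.05,"dy":-0.002,"dz":0,"wx":0,"wy":0,"wz":0},
  {"jaw":0,"dx":-0.05,"dy":0,"dz":0,"wx":0,"wy":0,"wz":0},
  {"jaw":0,"dx":-0.03,"dy":0,"dz":0,"wx":0,"wy":0,"wz":0},
  {"jaw":0,"dx":-0.023,"dy":0,"dz":0,"wx":0,"wy":0,"wz":0},
  {"jaw":0,"dx":0,"dy":0,"dz":0,"wx":0,"wy":0,"wz":0},
  {"jaw":0.025,"dx":0,"dy":0,"dz":0,"wx":0,"wy":0,"wz":0},
  {"jaw":0.025,"dx":0,"dy":0,"dz":0,"wx":0,"wy":0,"wz":0},
  {"jaw":0.025,"dx":0,"dy":0,"dz":-0.03,"wx":0,"wy":0,"wz":0},
  {"jaw":0.025,"dx":0.02,"dy":0,"dz":-0.04,"wx":0,"wy":0,"wz":0},
  {"jaw":0.04,"dx":0.058,"dy":0,"dz":-0.03,"wx":0,"wy":0,"wz":0},
  {"jaw":0.04,"dx":0.05,"dy":0,"dz":0,"wx":0,"wy":0,"wz":0},
])

```text
time_s: 26.62
ee_pos: [465.6, -323.6, 251.4]
eef_rot: [-0.182, 0.683, 0.183, 0.683]
force: [0.5, -0.5, 0.3]
grip_width: 0.418
```

```bash
python3 - <<'E'
from h import *
st()
rows([420,-180,230],ori(0),9,straight=True)
a=snap("scene","s9")[0]; b=snap("side","d9")[0]
# plate measure from w1 & scene (coarse), camera
cv2.imwrite("pics/p9.png",np.hstack([cv2.resize(a[120:220,200:300],None,fx=3.9,fy=3.9),cv2.resize(b[210:310,310:410],None,fx=3.9,fy=3.9)])[:,:,::-1])
E
```

```text
26.625 [ 465.6 -323.6  251.4] x [-0.001  0.001  1.   ] y [ 0.498 -0.867  0.001] z [0.867 0.498 0.   ] F [ 0.5 -0.5  0.3] g 0.4184992114742736
0 [-0.0024 -0.0164  0.0036] [-2.6  -9.76  2.61]
1 [-0.0025 -0.0164  0.0032] [-2.6  -9.76  2.61]
2 [-0.0027 -0.0164  0.0029] [-2.6  -9.76  2.61]
3 [-0.003  -0.0164  0.0027] [-2.6  -9.76  2.61]
4 [-0.0033 -0.0164  0.0025] [-2.6  -9.76  2.61]
5 [-0.0037 -0.0163  0.0023] [-2.6  -9.76  2.61]
6 [-0.004  -0.0163  0.0022] [-2.6  -9.76  2.61]
7 [-0.0044 -0.0162  0.0022] [-2.6  -9.76  2.61]
8 [-0.0047 -0.0161  0.0023] [-2.6  -9.76  2.61]
```

View pics/p9.png

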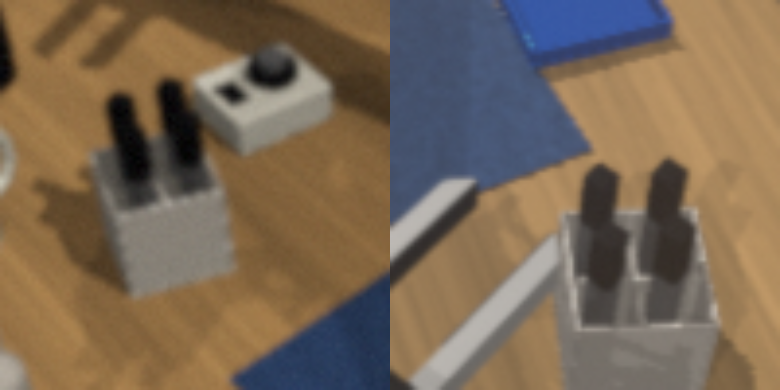

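All four pens stand upright, one in each cell. Next I'll move over the plate to look at the camera.

>>> play_rows([
  {"jaw":0.04,"dx":-0.0024,"dy":-0.0164,"dz":0.0036,"wx":-2.6,"wy":-9.76,"wz":2.61},
  {"jaw":0.04,"dx":-0.0025,"dy":-0.0164,"dz":0.0032,"wx":-2.6,"wy":-9.76,"wz":2.61},
  {"jaw":0.04,"dx":-0.0027,"dy":-0.0164,"dz":0.0029,"wx":-2.6,"wy":-9.76,"wz":2.61},
  {"jaw":0.04,"dx":-0.003,"dy":-0.0164,"dz":0.0027,"wx":-2.6,"wy":-9.76,"wz":2.61},
  {"jaw":0.04,"dx":-0.0033,"dy":-0.0164,"dz":0.0025,"wx":-2.6,"wy":-9.76,"wz":2.61},
  {"jaw":0.04,"dx":-0.0037,"dy":-0.0163,"dz":0.0023,"wx":-2.6,"wy":-9.76,"wz":2.61},
  {"jaw":0.04,"dx":-0.004,"dy":-0.0163,"dz":0.0022,"wx":-2.6,"wy":-9.76,"wz":2.61},
  {"jaw":0.04,"dx":-0.0044,"dy":-0.0162,"dz":0.0022,"wx":-2.6,"wy":-9.76,"wz":2.61},
  {"jaw":0.04,"dx":-0.0047,"dy":-0.0161,"dz":0.0023,"wx":-2.6,"wy":-9.76,"wz":2.61},
])

```text
time_s: 27.85
ee_pos: [420.6, -177.7, 228.7]
eef_rot: [0.001, 1.0, 0.001, -0.002]
force: [0.7, -0.2, -0.7]
grip_width: 0.428
```

>>> play_rows([
  {"jaw":0,"dx":-0.003,"dy":-0.048,"dz":-0.004,"wx":0,"wy":0,"wz":-0.75},
  {"jaw":0,"dx":-0.003,"dy":-0.048,"dz":-0.004,"wx":0,"wy":0,"wz":-0.75},
  {"jaw":0,"dx":-0.003,"dy":-0.048,"dz":-0.004,"wx":0,"wy":0,"wz":-0.75},
  {"jaw":0,"dx":-0.003,"dy":-0.048,"dz":-0.004,"wx":0,"wy":0,"wz":-0.75},
  {"jaw":0,"dx":-0.003,"dy":-0.048,"dz":-0.004,"wx":0,"wy":0,"wz":-0.75},
  {"jaw":0,"dx":0,"dy":-0.048,"dz":-0.004,"wx":0,"wy":0,"wz":-0.75},
  {"jaw":0,"dx":0,"dy":-0.048,"dz":-0.004,"wx":0,"wy":0,"wz":-0.75},
  {"jaw":0,"dx":0,"dy":-0.048,"dz":-0.004,"wx":0,"wy":0,"wz":-0.75},
  {"jaw":0,"dx":0,"dy":-0.048,"dz":-0.004,"wx":0,"wy":0,"wz":-0.75},
  {"jaw":0,"dx":0,"dy":-0.048,"dz":-0.004,"wx":0,"wy":0,"wz":-0.75},
])

```text
time_s: 29.1
ee_pos: [375.5, 301.5, 268.3]
eef_rot: [-0.0, 0.998, 0.067, -0.0]
force: [1.6, 0.1, -0.3]
grip_width: 0.006
```

```bash
python3 - <<'E'
from h import *
snap("wrist"); im,K,M=snap("wrist","w10"); st()
P=np.array([[377,156,8],[613,187,8],[570,409,8],[525,369,56],[480,298,81]]); print(np.round(pr(K,M,P)))
E
```

```text
29.2 [375.1 303.  268.4] x [ 0.99   0.139 -0.001] y [ 0.139 -0.99  -0.002] z [-0.001  0.002 -1.   ] F [-0.1 -1.2 -0.8] g 0.006209165039106985
[[419. 185.]
 [434.  17.]
 [272.  27.]
 [293.  57.]
 [343.  99.]]
```

View pics/w10.png

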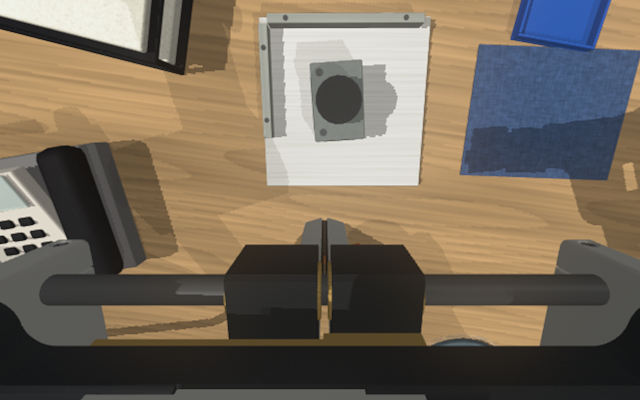

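Plate near corners are at (267,185) and (420,185), with the inner stop corner at about (272,27). The camera body's top-face corners are (310,66), (361,60), (365,137) and (317,141), with the cap at (338,100).

```bash
python3 - <<'E'
from h import *
im,K,M=load("w10")
# refine corners: print edge profiles
B=w(K,M,[(310,66),(361,60),(365,137),(317,141)],56)[:,:2]; print("body",np.round(B).tolist(),B.mean(0),[round(np.linalg.norm(B[i]-B[i-1])) for i in range(4)])
ex=(B[0]-B[3]+B[1]-B[2]); print("yaw",np.degrees(np.arctan2(ex[1],ex[0])), [round(np.degrees(np.arctan2(*(a-b)[::-1])),1) for a,b in((B[0],B[3]),(B[1],B[2]))], [round(np.degrees(np.arctan2(*(a-b)[::-1]))-90,1) for a,b in((B[0],B[1]),(B[3],B[2]))])
P=w(K,M,[(267,185),(420,185),(430,23)],8)[:,:2]; print("plate",np.round(P).tolist(),np.linalg.norm(P[0]-P[1]),np.linalg.norm(P[2]-P[1]))
for a,b in((P[2],P[1]),): print(np.degrees(np.arctan2(*(a-b)[::-1])))
print(np.degrees(np.arctan2(*(P[0]-P[1])[::-1]))-90)
g=im.sum(2)//3
print("col 395 rows 10-40",g[10:40,395]); print("row 110 cols 255-300",g[110,255:300]); print("body row 70",g[70,300:375:1]); print("body row 132",g[132,300:385])
print("cap",w(K,M,[(338,100)],81))
E
```

```text
body [[517.0, 346.0], [533.0, 282.0], [439.0, 260.0], [424.0, 324.0]] [478.50414856 303.03671858] [95, 66, 97, 66]
yaw 12.968442246876092 [np.float64(13.1), np.float64(12.9)] [np.float64(14.1), np.float64(12.6)]
plate [[344.0, 395.0], [377.0, 155.0], [605.0, 190.0]] 242.88839581859696 230.57103019770207
8.922851130831802
8.01043665768185
col 395 rows 10-40 [139 141 142 154 162 163 164 163 166 168 168 168 126  87  93  93  90 107
 200 228 225 224 222 219 220 221 219 220 222 222]
row 110 cols 255-300 [159 159 151 141 142 142 138 153 165 158 161 161 163 165 162 132  84  95
 131 155 154 153 153 153 153 154 154 154 154 152 167 204 223 220 220 220
 221 220 220 221 220 220 221 221 220]
body row 70 [207 207 207 208 208 208 207 208 210 188 139 128 129 125 121 111  92  87
  87  87  88  90 100 116 121 121 120 121 121 120 120 120 120 120 120 120
 121 121 121 120 121 120 120 120 124 127 131 131 130 129 129 129 130 129
 129 130 131 131 131 133 135 123 129 161 163 162 162 162 162 162 163 163
 163 163 162]
body row 132 [217 217 217 218 218 217 218 218 218 218 218 217 207 196 168 128 130 130
 133 121  97  93  94  93  95  95 104 123 132 132 132 132 132 131 131 132
 131 131 130 131 131 130 130 130 131 131 131 131 132 130 131 130 128 129
 128 128 128 129 129 130 131 130 132 122 126 153 157 157 157 156 157 156
 156 156 157 157 157 157 157 158 157 157 157 157 154]
cap [[478.44442738 304.47490939  81.        ]]
```

>>> play_rows([
  {"jaw":0.036,"dx":0.011,"dy":0.009,"dz":0.05,"wx":0,"wy":0,"wz":0},
  {"jaw":0.036,"dx":0.0115,"dy":0.0085,"dz":0.055,"wx":0,"wy":0,"wz":0},
  {"jaw":0.036,"dx":0,"dy":0,"dz":0.05,"wx":0,"wy":0,"wz":0},
  {"jaw":0.036,"dx":0,"dy":0,"dz":0.05,"wx":0,"wy":0,"wz":0},
  {"jaw":0.036,"dx":0,"dy":0,"dz":0.03,"wx":0,"wy":0,"wz":0},
  {"jaw":0.036,"dx":0,"dy":0,"dz":0.015,"wx":0,"wy":0,"wz":0},
  {"jaw":0.036,"dx":0,"dy":0,"dz":0,"wx":0,"wy":0,"wz":0},
])

```text
time_s: 30.08
ee_pos: [400.4, 285.4, 18.0]
eef_rot: [-0.0, 0.998, 0.066, -0.001]
force: [-0.7, -0.0, 0.7]
grip_width: 0.383
```

```bash
python3 - <<'E'
from h import *
im,K,M=load("w10")
print("xstop",w(K,M,[(395,27.5),(290,28)],8),"ystop",w(K,M,[(272.5,110),(272.5,60)],8))
im,K,M=snap("wrist","w11"); st()
c=np.array([478.5,303.5]); a=np.radians(13); ex=np.array([np.cos(a),np.sin(a)]);ey=np.array([-ex[1],ex[0]])
print(np.round(pr(K,M,[[*(c+i*50*ex+j*34*ey),56] for i,j in((1,1),(1,-1),(-1,-1),(-1,1))])))
E
```

```text
xstop [[592.91774158 237.67373696   8.        ]
 [572.11382954 383.79060392   8.        ]] ystop [[458.57112413 397.48829258   8.        ]
 [527.35528547 404.1846455    8.        ]]
30.125 [401.3 285.9  19.1] x [0.991 0.133 0.   ] y [ 0.133 -0.991 -0.001] z [-0.     0.001 -1.   ] F [0.1 0.4 0.7] g 0.3823802607317849
[[221. -11.]
 [376. -28.]
 [386. 195.]
 [255. 207.]]
```

>>> play_rows([
  {"jaw":0.036,"dx":0.01,"dy":-0.003,"dz":0.001,"wx":0,"wy":0,"wz":0},
  {"jaw":0.036,"dx":0.01,"dy":0,"dz":0,"wx":0,"wy":0,"wz":0},
  {"jaw":0.036,"dx":0.01,"dy":0,"dz":0,"wx":0,"wy":0,"wz":0},
  {"jaw":0.036,"dx":0.01,"dy":0,"dz":0,"wx":0,"wy":0,"wz":0},
  {"jaw":0.036,"dx":0.01,"dy":0,"dz":0,"wx":0,"wy":0,"wz":0},
  {"jaw":0.036,"dx":0.01,"dy":0,"dz":0,"wx":0,"wy":0,"wz":0},
  {"jaw":0.036,"dx":0.005,"dy":0,"dz":0,"wx":0,"wy":0,"wz":0},
  {"jaw":0.036,"dx":0.004,"dy":0,"dz":0,"wx":0,"wy":0,"wz":0},
])

```text
time_s: 31.12
ee_pos: [468.1, 298.0, 17.7]
eef_rot: [-0.0, 0.998, 0.067, -0.002]
force: [-6.8, -2.0, 7.1]
grip_width: 0.385
```

```bash
python3 - <<'E'
from h import *
ex=np.array([.990,.139,0]);ey=np.array([-.139,.99,0])
for i in range(4):
    snap("wrist"); s=manip.observe(); print(np.round([ex@s["ee_pos"],ey@s["ee_pos"],s["ee_pos"][2]],1),np.round(s["force"],1))
E
```

```text
[505.7 230.   17.7] [-4.9  0.3  2.3]
[505.7 229.9  17.6] [-3.6 -0.6  3.8]
[505.7 230.   17.7] [-2.6  0.4  3.1]
[505.7 230.   17.7] [-3.9 -0.2  2.8]
```

>>> play_rows([
  {"jaw":0.036,"dx":0.003,"dy":0,"dz":0,"wx":0,"wy":0,"wz":0},
  {"jaw":0.036,"dx":0.002,"dy":0,"dz":0,"wx":0,"wy":0,"wz":0},
  {"jaw":0.036,"dx":0.001,"dy":0,"dz":0,"wx":0,"wy":0,"wz":0},
])

```text
time_s: 31.7
ee_pos: [472.9, 298.6, 17.4]
eef_rot: [-0.0, 0.998, 0.067, -0.003]
force: [-11.9, -2.2, 10.7]
grip_width: 0.381
```

>>> play_rows([
  {"jaw":0.036,"dx":0.001,"dy":0,"dz":0,"wx":0,"wy":0,"wz":0},
  {"jaw":0.036,"dx":0,"dy":0,"dz":0,"wx":0,"wy":0,"wz":0},
])

```text
time_s: 31.95
ee_pos: [472.8, 298.6, 17.3]
eef_rot: [0.0, 0.998, 0.067, -0.004]
force: [-14.1, -2.3, 11.3]
grip_width: 0.386
```

>>> play_rows([
  {"jaw":0.036,"dx":0.001,"dy":0,"dz":0,"wx":0,"wy":0,"wz":0},
  {"jaw":0.036,"dx":0,"dy":0,"dz":0,"wx":0,"wy":0,"wz":0},
])

```text
time_s: 32.2
ee_pos: [472.8, 298.6, 17.2]
eef_rot: [0.0, 0.998, 0.067, -0.005]
force: [-16.7, -2.6, 14.9]
grip_width: 0.384
```

```bash
python3 - <<'E'
from h import *
p,r=pose(); p0=p+r.apply([-20,0,-115]); rows([537.7,254.2,p0[2]],ori(98),9,p0,ori(7.6),straight=True)
E
```

```text
0 [0.0086 0.0058 0.    ] [  0.     0.   -10.04]
1 [0.0074 0.0072 0.    ] [  0.     0.   -10.04]
2 [0.0061 0.0084 0.    ] [  0.     0.   -10.04]
3 [0.0045 0.0094 0.    ] [  0.     0.   -10.04]
4 [0.0028 0.01   0.    ] [  0.     0.   -10.04]
5 [0.001  0.0103 0.    ] [  0.     0.   -10.04]
6 [-0.0008  0.0103  0.    ] [  0.     0.   -10.04]
7 [-0.0026  0.01    0.    ] [  0.     0.   -10.04]
8 [-0.0043  0.0094  0.    ] [  0.     0.   -10.04]
```

>>> play_rows([
  {"jaw":0.036,"dx":-0.02,"dy":0,"dz":0,"wx":0,"wy":0,"wz":0},
  {"jaw":0.036,"dx":0,"dy":0,"dz":-0.06,"wx":0,"wy":0,"wz":0},
  {"jaw":0.056,"dx":0,"dy":0,"dz":-0.055,"wx":0,"wy":0,"wz":0},
  {"jaw":0.056,"dx":0.0086,"dy":0.0058,"dz":0,"wx":0,"wy":0,"wz":-10.04},
  {"jaw":0.056,"dx":0.0074,"dy":0.0072,"dz":0,"wx":0,"wy":0,"wz":-10.04},
  {"jaw":0.056,"dx":0.0061,"dy":0.0084,"dz":0,"wx":0,"wy":0,"wz":-10.04},
  {"jaw":0.056,"dx":0.0045,"dy":0.0094,"dz":0,"wx":0,"wy":0,"wz":-10.04},
  {"jaw":0.056,"dx":0.0028,"dy":0.01,"dz":0,"wx":0,"wy":0,"wz":-10.04},
  {"jaw":0.056,"dx":0.001,"dy":0.0103,"dz":0,"wx":0,"wy":0,"wz":-10.04},
  {"jaw":0.056,"dx":-0.0008,"dy":0.0103,"dz":0,"wx":0,"wy":0,"wz":-10.04},
  {"jaw":0.056,"dx":-0.0026,"dy":0.01,"dz":0,"wx":0,"wy":0,"wz":-10.04},
  {"jaw":0.056,"dx":-0.0043,"dy":0.0094,"dz":0,"wx":0,"wy":0,"wz":-10.04},
])

```text
time_s: 33.7
ee_pos: [541.8, 254.4, 132.6]
eef_rot: [0.0, 0.654, 0.757, 0.001]
force: [0.6, 0.1, 0.1]
grip_width: 0.597
```

```bash
python3 - <<'E'
from h import *
snap("wrist"); im,K,M=snap("wrist","w12"); st(); p,r=pose()
ex=np.array([.990,.139,0]);ey=np.array([-.139,.99,0]); print(ex@p,ey@p)
print(np.round(pr(K,M,[ex*(569+i*50)+ey*(234+j*34)+[0,0,56] for i,j in((1,1),(1,-1),(-1,-1),(-1,1))])))
cv2.imwrite("pics/w12.png",im[:300,:,::-1])
E
```

```text
33.8 [541.9 254.2 132.6] x [-0.138  0.99   0.001] y [0.99  0.138 0.002] z [ 0.002  0.002 -1.   ] F [-0.5 -0.6 -0.1] g 0.5972964810208583
571.8588659999261 176.2951768588689
[[378. 101.]
 [374. 179.]
 [266. 178.]
 [263. 100.]]
```

View pics/w12.png

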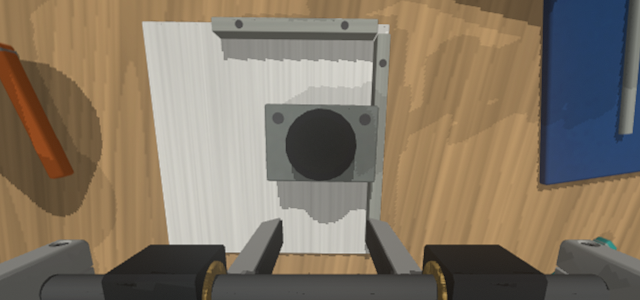

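The camera sits against the +x stop, square to it; its body spans (266,104) to (376,181). Next is the +y push.

>>> play_rows([
  {"jaw":0.056,"dx":0,"dy":-0.003,"dz":0.05,"wx":0,"wy":0,"wz":0},
  {"jaw":0.056,"dx":0,"dy":0,"dz":0.04,"wx":0,"wy":0,"wz":0},
  {"jaw":0.056,"dx":0,"dy":0,"dz":0.024,"wx":0,"wy":0,"wz":0},
  {"jaw":0.056,"dx":0.01,"dy":0,"dz":0,"wx":0,"wy":0,"wz":0},
  {"jaw":0.056,"dx":0.01,"dy":0,"dz":0,"wx":0,"wy":0,"wz":0},
  {"jaw":0.056,"dx":0.01,"dy":0,"dz":0,"wx":0,"wy":0,"wz":0},
  {"jaw":0.056,"dx":0.01,"dy":0,"dz":0,"wx":0,"wy":0,"wz":0},
  {"jaw":0.056,"dx":0.01,"dy":0,"dz":0,"wx":0,"wy":0,"wz":0},
  {"jaw":0.056,"dx":0.01,"dy":0,"dz":0,"wx":0,"wy":0,"wz":0},
  {"jaw":0.056,"dx":0.007,"dy":0,"dz":0,"wx":0,"wy":0,"wz":0},
  {"jaw":0.056,"dx":0.003,"dy":0,"dz":0,"wx":0,"wy":0,"wz":0},
  {"jaw":0.056,"dx":0,"dy":0,"dz":0,"wx":0,"wy":0,"wz":0},
])

```text
time_s: 35.3
ee_pos: [528.2, 324.3, 19.4]
eef_rot: [-0.0, 0.656, 0.755, 0.001]
force: [-0.4, -3.1, 2.7]
grip_width: 0.6
```

```bash
python3 - <<'E'
from h import *
ex=np.array([.990,.139,0]);ey=np.array([-.139,.99,0])
for i in range(3):
    snap("wrist"); s=manip.observe(); print(np.round([ex@s["ee_pos"],ey@s["ee_pos"],s["ee_pos"][2]],1),np.round(s["force"],1))
E
```

```text
[568.  247.6  19.3] [-0.3 -2.2  2.4]
[568.  247.6  19.3] [-0.2 -3.   1.9]
[568.  247.6  19.2] [ 0.5 -1.6  1.5]
```

>>> play_rows([
  {"jaw":0.056,"dx":0.003,"dy":0,"dz":0,"wx":0,"wy":0,"wz":0},
  {"jaw":0.056,"dx":0.001,"dy":0,"dz":0,"wx":0,"wy":0,"wz":0},
  {"jaw":0.056,"dx":0,"dy":0,"dz":0,"wx":0,"wy":0,"wz":0},
])

```text
time_s: 35.83
ee_pos: [527.8, 327.3, 19.1]
eef_rot: [-0.0, 0.656, 0.755, 0.0]
force: [-0.1, -5.2, 4.1]
grip_width: 0.595
```

>>> play_rows([
  {"jaw":0.056,"dx":0.002,"dy":0,"dz":0,"wx":0,"wy":0,"wz":0},
  {"jaw":0.056,"dx":0,"dy":0,"dz":0,"wx":0,"wy":0,"wz":0},
])

```text
time_s: 36.08
ee_pos: [527.8, 327.5, 19.1]
eef_rot: [0.001, 0.656, 0.755, -0.001]
force: [0.5, -13.2, 6.1]
grip_width: 0.594
```

>>> play_rows([
  {"jaw":0.056,"dx":0.001,"dy":0,"dz":0,"wx":0,"wy":0,"wz":0},
  {"jaw":0.056,"dx":0,"dy":0,"dz":0,"wx":0,"wy":0,"wz":0},
])

```text
time_s: 36.33
ee_pos: [527.8, 327.5, 19.1]
eef_rot: [0.002, 0.656, 0.755, -0.002]
force: [-0.5, -17.0, 7.6]
grip_width: 0.595
```

```bash
python3 - <<'E'
from h import *
p,r=pose(); p0=p+r.apply([-20,0,-115]); rows([449.6,356.9,p0[2]],ori(8),9,p0,r,straight=True)
E
```

```text
0 [ 0.0066 -0.0082 -0.    ] [ 0.02  0.03 10.  ]
1 [ 0.0051 -0.0092 -0.    ] [ 0.02  0.03 10.  ]
2 [ 0.0034 -0.0099 -0.    ] [ 0.02  0.03 10.  ]
3 [ 0.0016 -0.0104 -0.    ] [ 0.02  0.03 10.  ]
4 [-0.0002 -0.0105 -0.    ] [ 0.02  0.03 10.  ]
5 [-0.002  -0.0103 -0.    ] [ 0.02  0.03 10.  ]
6 [-0.0038 -0.0098 -0.    ] [ 0.02  0.03 10.  ]
7 [-0.0054 -0.009   0.    ] [ 0.02  0.03 10.  ]
8 [-0.0069 -0.0079  0.    ] [ 0.02  0.03 10.  ]
```

>>> play_rows([
  {"jaw":0.056,"dx":-0.02,"dy":0,"dz":0,"wx":0,"wy":0,"wz":0},
  {"jaw":0.056,"dx":0,"dy":0,"dz":-0.06,"wx":0,"wy":0,"wz":0},
  {"jaw":0.026,"dx":0,"dy":0,"dz":-0.055,"wx":0,"wy":0,"wz":0},
  {"jaw":0.026,"dx":0.0066,"dy":-0.0082,"dz":0,"wx":0,"wy":0,"wz":10},
  {"jaw":0.026,"dx":0.0051,"dy":-0.0092,"dz":0,"wx":0,"wy":0,"wz":10},
  {"jaw":0.026,"dx":0.0034,"dy":-0.0099,"dz":0,"wx":0,"wy":0,"wz":10},
  {"jaw":0.026,"dx":0.0016,"dy":-0.0104,"dz":0,"wx":0,"wy":0,"wz":10},
  {"jaw":0.026,"dx":-0.0002,"dy":-0.0105,"dz":0,"wx":0,"wy":0,"wz":10},
  {"jaw":0.026,"dx":-0.002,"dy":-0.0103,"dz":0,"wx":0,"wy":0,"wz":10},
  {"jaw":0.026,"dx":-0.0038,"dy":-0.0098,"dz":0,"wx":0,"wy":0,"wz":10},
  {"jaw":0.026,"dx":-0.0054,"dy":-0.009,"dz":0,"wx":0,"wy":0,"wz":10},
  {"jaw":0.026,"dx":-0.0069,"dy":-0.0079,"dz":0,"wx":0,"wy":0,"wz":10},
])

```text
time_s: 37.83
ee_pos: [448.0, 359.7, 133.4]
eef_rot: [-0.002, 0.998, 0.067, -0.0]
force: [-0.6, -0.4, 0.6]
grip_width: 0.276
```

```bash
python3 - <<'E'
from h import *
snap("wrist"); im,K,M=snap("wrist","w13"); st(); p,r=pose()
ex=np.array([.990,.139,0]);ey=np.array([-.139,.99,0]); print(ex@p,ey@p)
cv2.imwrite("pics/w13.png",cv2.resize(im[0:250,150:450,::-1],None,fx=2.4,fy=2.4,interpolation=cv2.INTER_CUBIC))
print(np.round(pr(K,M,[ex*(567.6+i*50)+ey*(292.8+j*34)+[0,0,56] for i,j in((1,1),(1,-1),(-1,-1),(-1,1))])))
E
```

```text
37.925 [447.6 359.8 133.3] x [ 0.99   0.14  -0.001] y [ 0.14  -0.99  -0.003] z [-0.001  0.003 -1.   ] F [-0.3  0.3  0.1] g 0.2761867214998912
493.1724607504256 293.99153108993966
[[286.  59.]
 [367.  58.]
 [364. 176.]
 [290. 177.]]
```

View pics/w13.png

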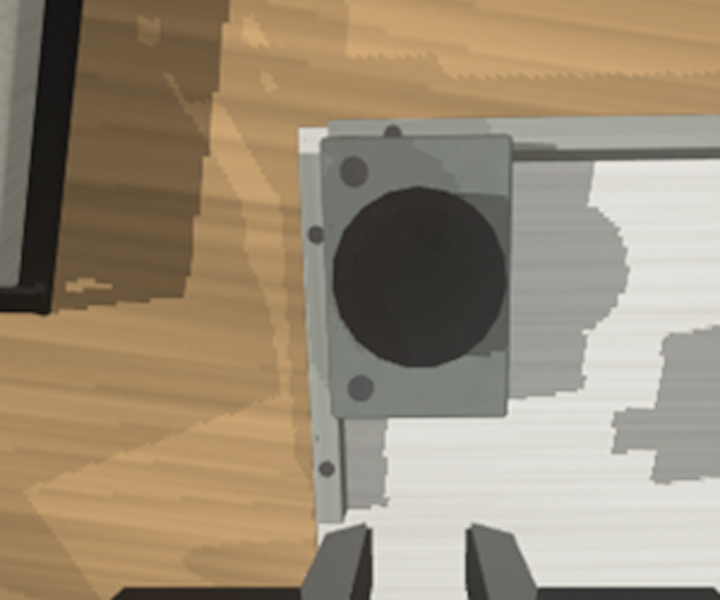

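The camera sits in the corner, flush and square with both stops as far as I can see. I'll give one gentle confirming +x push.

>>> play_rows([
  {"jaw":0.026,"dx":0,"dy":0.003,"dz":0.05,"wx":0,"wy":0,"wz":0},
  {"jaw":0.026,"dx":0,"dy":0,"dz":0.04,"wx":0,"wy":0,"wz":0},
  {"jaw":0.026,"dx":0,"dy":0,"dz":0.024,"wx":0,"wy":0,"wz":0},
  {"jaw":0.026,"dx":0,"dy":0,"dz":0,"wx":0,"wy":0,"wz":0},
  {"jaw":0.026,"dx":0.01,"dy":0,"dz":0,"wx":0,"wy":0,"wz":0},
  {"jaw":0.026,"dx":0.005,"dy":0,"dz":0,"wx":0,"wy":0,"wz":0},
  {"jaw":0.026,"dx":0.002,"dy":0,"dz":0,"wx":0,"wy":0,"wz":0},
  {"jaw":0.026,"dx":0.002,"dy":0,"dz":0,"wx":0,"wy":0,"wz":0},
  {"jaw":0.026,"dx":0,"dy":0,"dz":0,"wx":0,"wy":0,"wz":0},
])

```text
time_s: 39.05
ee_pos: [464.5, 359.0, 20.7]
eef_rot: [-0.0, 0.998, 0.07, -0.005]
force: [-16.0, -2.5, 12.1]
grip_width: 0.278
```

>>> play_rows([
  {"jaw":0.026,"dx":0.002,"dy":0,"dz":0,"wx":0,"wy":0,"wz":0},
  {"jaw":0.026,"dx":0,"dy":0,"dz":0,"wx":0,"wy":0,"wz":0},
])

```text
time_s: 39.3
ee_pos: [464.4, 358.9, 20.6]
eef_rot: [0.001, 0.998, 0.07, -0.007]
force: [-22.4, -4.6, 19.1]
grip_width: 0.278
```

```bash
python3 - <<'E'
from h import *
im,K,M=load("w13"); c=w(K,M,[(324.6,115.4)],81)[0]; ex=np.array([.990,.139,0]);ey=np.array([-.139,.99,0]); print(c,ex@c,ey@c)
p,r=pose(); p0=p+r.apply([-20,0,-130]); print(p0, r.inv().apply(np.array([522,369,150])-p0), (r.inv()*ori(8)).as_rotvec(degrees=True))
E
```

```text
[523.6696392  371.00057437  81.        ] 570.0020226492522 294.5004887757467
[446.4032852  356.41653382 150.89229553] [76.6187142  -1.88170872 -0.18683587] [0.00466189 0.80688292 0.04359472]
```

>>> play_rows([
  {"jaw":0.026,"dx":-0.02,"dy":0,"dz":0,"wx":0,"wy":0,"wz":0},
  {"jaw":0.026,"dx":0,"dy":0,"dz":-0.06,"wx":0,"wy":0,"wz":0},
  {"jaw":0.088,"dx":0,"dy":0,"dz":-0.06,"wx":0,"wy":0,"wz":0},
  {"jaw":0.088,"dx":0,"dy":0,"dz":-0.01,"wx":0,"wy":0,"wz":0},
  {"jaw":0.088,"dx":0.04,"dy":-0.001,"dz":0,"wx":0,"wy":0,"wz":0},
  {"jaw":0.088,"dx":0.037,"dy":-0.001,"dz":0,"wx":0,"wy":0,"wz":0},
  {"jaw":0.088,"dx":0,"dy":0,"dz":0,"wx":0,"wy":0,"wz":0},
  {"jaw":0.088,"dx":0,"dy":0,"dz":0,"wx":0,"wy":0,"wz":0},
])

```text
time_s: 40.3
ee_pos: [525.1, 368.8, 148.8]
eef_rot: [-0.0, 0.998, 0.07, -0.001]
force: [0.1, 0.3, 0.0]
grip_width: 0.884
```

```bash
python3 - <<'E'
from h import *
snap("wrist"); st(); p,r=pose(); print(r.inv().apply(np.array([522.5,370,67])-p))
E
```

```text
40.35 [524.8 368.9 148.9] x [ 0.99   0.14  -0.002] y [ 0.14  -0.99  -0.001] z [-0.002  0.001 -1.   ] F [-0.6 -0.5  0.4] g 0.9145791538385916
[-1.98493326 -1.33332201 81.93556779]
```

>>> play_rows([
  {"jaw":0.088,"dx":-0.002,"dy":-0.0027,"dz":0.04,"wx":0,"wy":0,"wz":0},
  {"jaw":0.088,"dx":0,"dy":0,"dz":0.03,"wx":0,"wy":0,"wz":0},
  {"jaw":0.088,"dx":0,"dy":0,"dz":0.012,"wx":0,"wy":0,"wz":0},
  {"jaw":0.088,"dx":0,"dy":0,"dz":0,"wx":0,"wy":0,"wz":0},
  {"jaw":0.05,"dx":0,"dy":0,"dz":0,"wx":0,"wy":0,"wz":0},
  {"jaw":0.05,"dx":0,"dy":0,"dz":0,"wx":0,"wy":0,"wz":0},
  {"jaw":0.05,"dx":0,"dy":0,"dz":0,"wx":0,"wy":0,"wz":0},
  {"jaw":0.05,"dx":0,"dy":0,"dz":0,"wx":0,"wy":0,"wz":0},
  {"jaw":0.05,"dx":0,"dy":0,"dz":0,"wx":0,"wy":0,"wz":0},
])

```text
time_s: 41.48
ee_pos: [523.8, 371.7, 68.2]
eef_rot: [-0.001, 0.998, 0.07, 0.0]
force: [-0.6, -0.1, 3.7]
grip_width: 0.613
```

```bash
python3 - <<'E'
from h import *
snap("wrist"); st(); p,r=pose(); ex=np.array([.990,.139,0]);ey=np.array([-.139,.99,0]); print(ex@p,ey@p)
E
```

```text
41.525 [523.8 371.7  68.2] x [0.99  0.139 0.   ] y [ 0.139 -0.99  -0.002] z [ 0.     0.002 -1.   ] F [-0.9 -0.4  3.8] g 0.6145624344530088
570.2787297947197 295.1754448964798
```

>>> play_rows([
  {"jaw":0.05,"dx":0,"dy":0,"dz":-0.006,"wx":0,"wy":0,"wz":0},
  {"jaw":0.05,"dx":0,"dy":0,"dz":-0.012,"wx":0,"wy":0,"wz":0},
  {"jaw":0.05,"dx":0,"dy":0,"dz":-0.03,"wx":0,"wy":0,"wz":0},
  {"jaw":0.05,"dx":0,"dy":0,"dz":-0.05,"wx":0,"wy":0,"wz":0},
  {"jaw":0.05,"dx":0,"dy":0,"dz":-0.02,"wx":0,"wy":0,"wz":0},
])

```text
time_s: 42.15
ee_pos: [525.0, 372.2, 189.6]
eef_rot: [-0.002, 0.998, 0.07, 0.002]
force: [0.2, -0.1, -0.0]
grip_width: 0.61
```

```bash
python3 - <<'E'
from h import *
snap("wrist","w14"); st(); rows([656,12.4,120],ori(0),9,straight=True)
E
```

```text
42.2 [525.6 372.5 191.1] x [0.99  0.139 0.007] y [ 0.139 -0.99  -0.004] z [ 0.006  0.005 -1.   ] F [0.5 0.9 1.4] g 0.6134536711260327
0 [0.0087 0.0417 0.0078] [-0.03 -0.04  0.89]
1 [0.0094 0.0415 0.0078] [-0.03 -0.04  0.89]
2 [0.01   0.0414 0.0078] [-0.03 -0.04  0.89]
3 [0.0107 0.0412 0.0078] [-0.03 -0.04  0.89]
4 [0.0113 0.041  0.0079] [-0.03 -0.04  0.89]
5 [0.012  0.0409 0.0079] [-0.03 -0.04  0.89]
6 [0.0126 0.0407 0.0079] [-0.03 -0.04  0.89]
7 [0.0132 0.0405 0.0079] [-0.03 -0.04  0.89]
8 [0.0139 0.0402 0.0079] [-0.03 -0.04  0.89]
```

>>> play_rows([
  {"jaw":0.05,"dx":0.0087,"dy":0.0417,"dz":0.0078,"wx":0,"wy":0,"wz":0.89},
  {"jaw":0.05,"dx":0.0094,"dy":0.0415,"dz":0.0078,"wx":0,"wy":0,"wz":0.89},
  {"jaw":0.05,"dx":0.01,"dy":0.0414,"dz":0.0078,"wx":0,"wy":0,"wz":0.89},
  {"jaw":0.05,"dx":0.0107,"dy":0.0412,"dz":0.0078,"wx":0,"wy":0,"wz":0.89},
  {"jaw":0.05,"dx":0.0113,"dy":0.041,"dz":0.0079,"wx":0,"wy":0,"wz":0.89},
  {"jaw":0.05,"dx":0.012,"dy":0.0409,"dz":0.0079,"wx":0,"wy":0,"wz":0.89},
  {"jaw":0.05,"dx":0.0126,"dy":0.0407,"dz":0.0079,"wx":0,"wy":0,"wz":0.89},
  {"jaw":0.05,"dx":0.0132,"dy":0.0405,"dz":0.0079,"wx":0,"wy":0,"wz":0.89},
  {"jaw":0.05,"dx":0.0139,"dy":0.0402,"dz":0.0079,"wx":0,"wy":0,"wz":0.89},
  {"jaw":0.05,"dx":0,"dy":0,"dz":0,"wx":0,"wy":0,"wz":0},
  {"jaw":0.05,"dx":0,"dy":0,"dz":0,"wx":0,"wy":0,"wz":0},
])

```text
time_s: 43.58
ee_pos: [652.7, 11.7, 113.0]
eef_rot: [-0.001, 1.0, -0.0, -0.001]
force: [-0.3, -0.0, 0.1]
grip_width: 0.611
```

```bash
python3 - <<'E'
from h import *
snap("wrist","w15"); st(); p,r=pose(); print(r.inv().apply(np.array([656,12.4,8])-p))
E
```

```text
43.625 [652.9  12.1 113.4] x [ 1.     0.001 -0.002] y [ 0.001 -1.    -0.002] z [-0.002  0.002 -1.   ] F [ 0.5  0.3 -0.7] g 0.6136100456575205
[  3.34937328  -0.13716133 105.43691233]
```

>>> play_rows([
  {"jaw":0.05,"dx":0.003,"dy":0,"dz":0.05,"wx":0,"wy":0,"wz":0},
  {"jaw":0.05,"dx":0,"dy":0,"dz":0.035,"wx":0,"wy":0,"wz":0},
  {"jaw":0.05,"dx":0,"dy":0,"dz":0.019,"wx":0,"wy":0,"wz":0},
  {"jaw":0.05,"dx":0,"dy":0,"dz":0,"wx":0,"wy":0,"wz":0},
  {"jaw":0.068,"dx":0,"dy":0,"dz":0,"wx":0,"wy":0,"wz":0},
  {"jaw":0.068,"dx":0,"dy":0,"dz":0,"wx":0,"wy":0,"wz":0},
  {"jaw":0.068,"dx":0,"dy":0,"dz":-0.03,"wx":0,"wy":0,"wz":0},
  {"jaw":0.068,"dx":0,"dy":0,"dz":-0.06,"wx":0,"wy":0,"wz":0},
  {"jaw":0.068,"dx":0,"dy":0,"dz":-0.06,"wx":0,"wy":0,"wz":0},
  {"jaw":0.0,"dx":-0.04,"dy":0,"dz":-0.06,"wx":0,"wy":0,"wz":0},
  {"jaw":0.0,"dx":-0.06,"dy":0,"dz":-0.03,"wx":0,"wy":0,"wz":0},
])

```text
time_s: 45.0
ee_pos: [567.4, 10.4, 245.5]
eef_rot: [0.0, 1.0, -0.0, 0.004]
force: [-0.0, -0.1, 0.6]
grip_width: 0.548
```

```bash
python3 - <<'E'
from h import *
snap("wrist"); im,K,M=snap("wrist","w16"); st()
ex=np.array([.990,.139,0]);ey=np.array([-.139,.99,0])
a=snap("scene","s16")[0]
v=im[:250].copy()
for x0,y0 in((568.8,293.7),):
    cv2.polylines(v,[np.int32(np.round(pr(K,M,[ex*(x0+i*50)+ey*(y0+j*34)+[0,0,56] for i,j in((1,1),(1,-1),(-1,-1),(-1,1))])))],True,(255,0,0),1)
o=np.vstack([cv2.resize(v,(768,300)),cv2.resize(a[120:380,190:500],(358,300)) if 0 else np.hstack([cv2.resize(a[120:370,195:515],(384,300)),np.zeros((300,384,3),np.uint8)])])
o[300:,384:]=cv2.resize(a[220:370,330:490],(384,300))[:, :]
cv2.imwrite("pics/p16.png",o[:,:,::-1])
E
```

```text
45.1 [564.8  11.1 246. ] x [ 1.    -0.     0.008] y [-0. -1.  0.] z [ 0.008 -0.    -1.   ] F [1.  0.  0.6] g 0.463782775109332
```

View pics/p16.png

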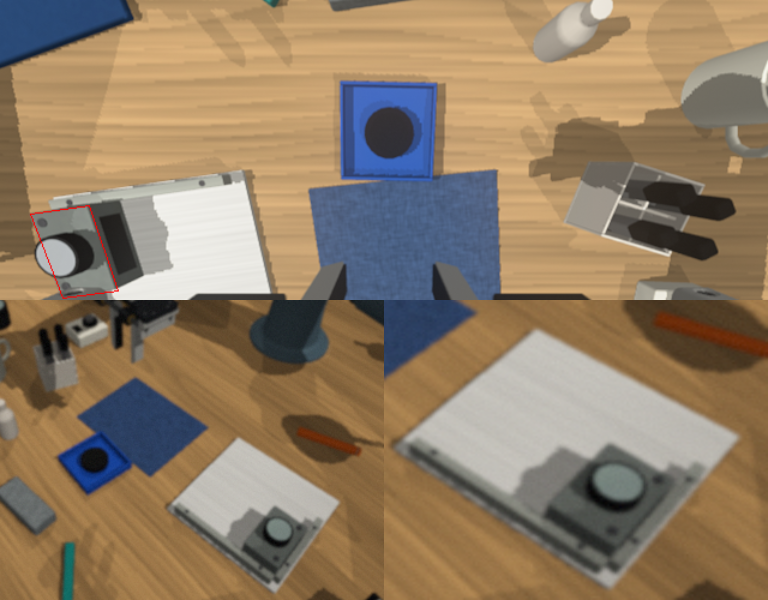

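The cap lies in the tray at (388,132), and the uncapped camera matches the predicted home outline. Next is the button.

>>> play_rows([
  {"jaw":0,"dx":-0.0256,"dy":0.0451,"dz":0.004,"wx":0,"wy":0,"wz":0},
  {"jaw":0,"dx":-0.0256,"dy":0.0451,"dz":0.004,"wx":0,"wy":0,"wz":0},
  {"jaw":0,"dx":-0.0256,"dy":0.0451,"dz":0.004,"wx":0,"wy":0,"wz":0},
  {"jaw":0,"dx":-0.0256,"dy":0.0451,"dz":0.004,"wx":0,"wy":0,"wz":0},
  {"jaw":0,"dx":-0.0256,"dy":0.0451,"dz":0.004,"wx":0,"wy":0,"wz":0},
  {"jaw":0,"dx":-0.0256,"dy":0.0451,"dz":0.004,"wx":0,"wy":0,"wz":0},
  {"jaw":0,"dx":-0.0256,"dy":0.0451,"dz":0.008,"wx":0,"wy":0,"wz":0},
  {"jaw":0,"dx":-0.0256,"dy":0.0451,"dz":0.03,"wx":0,"wy":0,"wz":0},
  {"jaw":0,"dx":0,"dy":0,"dz":0.03,"wx":0,"wy":0,"wz":0},
  {"jaw":0,"dx":0,"dy":0,"dz":0,"wx":0,"wy":0,"wz":0},
])

```text
time_s: 46.4
ee_pos: [360.0, -348.9, 145.1]
eef_rot: [-0.003, 1.0, -0.001, -0.002]
force: [-0.8, 0.8, 0.4]
grip_width: 0.003
```

```bash
python3 - <<'E'
from h import *
snap("wrist"); im,K,M=snap("wrist","w17"); st()
print(np.round(pr(K,M,[[413,-350,45]])))
a=snap("scene","s17")[0]; b=load("s16")[0]; d=np.abs(a.astype(int)-b).sum(2)[225:370,335:490]; print("camera-area diff",d.mean(),d.max(),(d>60).sum())
v=cv2.resize(im[60:240,200:500],None,fx=2,fy=2); w2=a[220:370,330:490]; w2=cv2.resize(w2,(384,360))
cv2.imwrite("pics/p17.png",v[:,:,::-1])
cv2.imwrite("pics/p17.png",np.hstack([v[:,:400] if 0 else v,w2[:,:200]])[:,:,::-1])
E
```

```text
46.5 [ 361.7 -350.   148.4] x [ 1.     0.    -0.001] y [ 0.    -1.    -0.001] z [-0.001  0.001 -1.   ] F [ 0.6 -0.1  1.2] g 0.008633410407361255
[[326. 145.]]
camera-area diff 32.34914349276974 113 3950
```

View pics/p17.png

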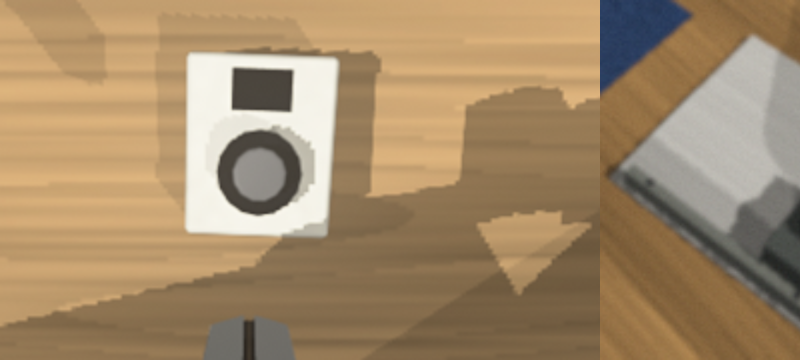

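```bash
cat > cmp.py <<'E'
from h import *
def cmp(a,b):
    for nm,(y0,y1,x0,x1) in dict(lens=(262,290,395,430),body=(258,322,380,440),plate=(232,262,370,410)).items():
        f=lambda i:cv2.Laplacian(cv2.GaussianBlur(cv2.cvtColor(i,cv2.COLOR_RGB2GRAY),(3,3),0),cv2.CV_32F,ksize=3)
        m=cv2.matchTemplate(f(b)[y0-12:y1+12,x0-12:x1+12],f(a)[y0:y1,x0:x1],cv2.TM_CCOEFF_NORMED); _,s,_,l=cv2.minMaxLoc(m); print(nm,l[0]-12,l[1]-12,round(s,2))
E
python3 - <<'E'
from cmp import *
# find where lens is in s16: project home
im,K,M=load("s16"); ex=np.array([.990,.139,0]);ey=np.array([-.139,.99,0]); c=ex*568.8+ey*293.7
print(np.round(pr(K,M,[c+[0,0,76]]+[ex*(568.8+i*50)+ey*(293.7+j*34)+[0,0,56] for i,j in((1,1),(1,-1),(-1,-1),(-1,1))]),0).tolist())
cmp(im,load("s17")[0])
_,K,M=load("w17"); print(w(K,M,[(329.5,147)],45)); p,r=pose(); print(r.inv().apply(w(K,M,[(329.5,147)],45)[0]+[0,0,20]-p))
E
```

```text
[[427.0, 311.0], [427.0, 344.0], [398.0, 322.0], [424.0, 290.0], [452.0, 310.0]]
lens 3 2 0.27
body 0 0 0.93
plate 0 0 0.94
[[ 410.75380251 -353.57515637   45.        ]]
[48.66837661  3.36755969 84.11514711]
```

>>> play_rows([
  {"jaw":0,"dx":0.025,"dy":0.0034,"dz":0.03,"wx":0,"wy":0,"wz":0},
  {"jaw":0,"dx":0.0237,"dy":0,"dz":0.03,"wx":0,"wy":0,"wz":0},
  {"jaw":0,"dx":0,"dy":0,"dz":0.02,"wx":0,"wy":0,"wz":0},
  {"jaw":0,"dx":0,"dy":0,"dz":0,"wx":0,"wy":0,"wz":0},
])

```text
time_s: 47.05
ee_pos: [410.2, -352.3, 67.7]
eef_rot: [-0.001, 1.0, 0.001, -0.001]
force: [-0.1, -0.2, 0.7]
grip_width: 0.006
```

```bash
sed -i 's/dict(lens=.*)).items/dict(lens=(296,326,408,446),body=(286,346,394,456),plate=(240,290,380,430)).items/' cmp.py; python3 - <<'E'
from cmp import *
im=snap("scene","s18")[0]; cmp(load("s16")[0],im); st()
E
```

```text
lens 0 0 0.97
body 0 0 0.95
plate 0 0 0.83
47.1 [ 410.6 -353.1   68.8] x [ 1.     0.001 -0.   ] y [ 0.001 -1.    -0.   ] z [-0.  0. -1.] F [-0.2  0.5  0.2] g 0.006145451026926081
```

The camera is unmoved and still home. I'll lower onto the button in small steps.

>>> play_rows([
  {"jaw":0,"dx":0,"dy":0,"dz":0.012,"wx":0,"wy":0,"wz":0},
  {"jaw":0,"dx":0,"dy":0,"dz":0.005,"wx":0,"wy":0,"wz":0},
  {"jaw":0,"dx":0,"dy":0,"dz":0.003,"wx":0,"wy":0,"wz":0},
  {"jaw":0,"dx":0,"dy":0,"dz":0,"wx":0,"wy":0,"wz":0},
])

```text
time_s: 47.6
ee_pos: [410.7, -354.0, 51.0]
eef_rot: [-0.0, 1.0, -0.0, 0.0]
force: [-3.2, 5.8, 17.9]
grip_width: 0.004
```

>>> play_rows([
  {"jaw":0,"dx":0,"dy":0,"dz":0.003,"wx":0,"wy":0,"wz":0},
  {"jaw":0,"dx":0,"dy":0,"dz":0,"wx":0,"wy":0,"wz":0},
])

```text
time_s: 47.85
ee_pos: [410.8, -354.2, 50.6]
eef_rot: [-0.0, 1.0, 0.0, -0.0]
force: [-9.0, 11.4, 36.0]
grip_width: 0.007
```

>>> play_rows([
  {"jaw":0,"dx":0,"dy":0,"dz":0.003,"wx":0,"wy":0,"wz":0},
  {"jaw":0,"dx":0,"dy":0,"dz":0,"wx":0,"wy":0,"wz":0},
])

```text
time_s: 48.1
ee_pos: [411.0, -354.3, 50.3]
eef_rot: [-0.001, 1.0, 0.0, -0.001]
force: [-14.7, 17.4, 53.7]
grip_width: 0.003
```

>>> play_rows([
  {"jaw":0,"dx":0,"dy":0,"dz":-0.006,"wx":0,"wy":0,"wz":0},
  {"jaw":0,"dx":0,"dy":0,"dz":-0.002,"wx":0,"wy":0,"wz":0},
  {"jaw":0,"dx":0,"dy":0,"dz":0,"wx":0,"wy":0,"wz":0},
])

```text
time_s: 48.48
ee_pos: [410.5, -354.0, 51.1]
eef_rot: [0.0, 1.0, -0.0, 0.001]
force: [-0.3, 0.1, 9.7]
grip_width: 0.001
```

>>> play_rows([
  {"jaw":0,"dx":0,"dy":0,"dz":-0.002,"wx":0,"wy":0,"wz":0},
  {"jaw":0,"dx":0,"dy":0,"dz":0,"wx":0,"wy":0,"wz":0},
])

```text
time_s: 48.72
ee_pos: [410.5, -353.9, 52.5]
eef_rot: [0.0, 1.0, -0.0, 0.0]
force: [3.7, -1.9, 3.9]
grip_width: 0.002
```

>>> play_rows([
  {"jaw":0,"dx":0,"dy":0,"dz":-0.002,"wx":0,"wy":0,"wz":0},
  {"jaw":0,"dx":0,"dy":0,"dz":0,"wx":0,"wy":0,"wz":0},
])

```text
time_s: 48.98
ee_pos: [409.8, -353.2, 53.9]
eef_rot: [-0.0, 1.0, -0.0, -0.0]
force: [1.7, -2.1, 2.6]
grip_width: 0.009
```

>>> play_rows([
  {"jaw":0,"dx":0,"dy":0,"dz":-0.002,"wx":0,"wy":0,"wz":0},
  {"jaw":0,"dx":0,"dy":0,"dz":0,"wx":0,"wy":0,"wz":0},
])

```text
time_s: 49.22
ee_pos: [409.4, -352.6, 55.6]
eef_rot: [-0.001, 1.0, -0.0, -0.001]
force: [1.0, -1.8, 2.2]
grip_width: 0.007
```

The spring force falls away gradually over about 5 mm above the hard end, so the button did bottom out. I'll release it, retreat and do the last checks.

>>> play_rows([
  {"jaw":0,"dx":0,"dy":0,"dz":-0.02,"wx":0,"wy":0,"wz":0},
  {"jaw":0,"dx":0,"dy":0,"dz":-0.05,"wx":0,"wy":0,"wz":0},
  {"jaw":0,"dx":0,"dy":0,"dz":-0.06,"wx":0,"wy":0,"wz":0},
  {"jaw":0,"dx":0,"dy":0,"dz":0,"wx":0,"wy":0,"wz":0},
  {"jaw":0,"dx":0,"dy":0,"dz":0,"wx":0,"wy":0,"wz":0},
])

```text
time_s: 49.85
ee_pos: [409.0, -352.0, 184.2]
eef_rot: [-0.002, 1.0, -0.0, -0.002]
force: [-0.4, -0.1, 0.1]
grip_width: 0.005
```

```bash
python3 - <<'E'
from cmp import *
im=snap("scene","s19")[0]; a,K,M=load("s16"); cmp(a,im); st()
f=lambda i:cv2.Laplacian(cv2.GaussianBlur(cv2.cvtColor(i,cv2.COLOR_RGB2GRAY),(3,3),0),cv2.CV_32F,ksize=3)
for nm,ref,P in (("cap","s16",(656,12,15)),("pens","s9",(574,-262,110)),("mug","scene0",(697,-374,45)),("bottle","scene0",(755,-167,50)),("eraser","scene0",(819,20,20))):
    x,y=pr(K,M,[P])[0].astype(int); b=f(load(ref)[0])[y-18:y+18,x-18:x+18]
    m=cv2.matchTemplate(f(im)[y-30:y+30,x-30:x+30],b,cv2.TM_CCOEFF_NORMED); _,s,_,l=cv2.minMaxLoc(m); print(nm,l[0]-12,l[1]-12,round(s,2))
E
```

```text
lens 0 0 0.97
body 0 0 0.96
plate 0 0 0.83
49.9 [ 408.8 -351.7  183.4] x [ 1.    -0.    -0.004] y [-0.    -1.    -0.005] z [-0.004  0.005 -1.   ] F [-0.6  0.  -0.8] g 0.006749387180527051
cap 0 0 0.87
pens 0 0 0.97
mug 0 0 0.97
bottle 0 0 0.92
eraser 0 0 0.89
```

```bash
python3 -c "
from rig import manip; print(manip.finish_job())"
```

```text
the job is handed in; nothing more can be done
None
```

The job is done and handed in at about 50 s of the 210 s allowed.

- **Pens:** all four stand upright, one in each holder cell.
- **Camera:** it was pushed onto the +x stop, then the +y stop. A second +x push stopped at the same place, within 0.1 mm. After the cap came off, the camera still matched its home outline in the picture to about 1–2 mm.
- **Cap:** it lifted straight off the homed camera and lies in the tray.
- **Button:** it bottomed out and was released. The spring force tapered off over about 5 mm on the way up. I pressed harder than needed, peaking near 54 N down on the fingertips (about 58 N in all). That is under the 120 N wrist limit, but above the 40 N limit set for the arm and gripper body if fingertips count towards it.

**Last checks:** image comparisons just before hand-in showed zero pixel shift for the camera, cap, pens, mug, bottle and eraser. I saw no knock to the camera and no slackening of the grip.

**One disagreement:** the vision and contact estimates of the stop positions differed by about 2 mm. I relied on contact for the homing.

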